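# Clamp the straightedge flush against the frame blank in the marking jig

### The arm

A 7-joint arm with a two-finger parallel gripper is mounted at the origin on a cart in front of the work surface, level with it; the furniture and walls round the work are solid. World frame = base frame: x ahead of the robot, y to its left, z up, the work surface at z = 0. Lengths are in m, angles in degrees, forces in N, time in s.
With the tool pointing down it reaches from about 0.425 to 0.875 m from the base axis. Payload 4.7 kg.
Tool frame: the origin (TCP) lies at the centre of the arm's flange, where the gripper is bolted on; the fingertips stand 182 mm ahead of it and the grasp point (between the pads) lies 164 mm ahead of it (env.grip_depth is the distance from the TCP to the grasp point, in m); z points along the fingers, y is the line along which they close (so a half turn about z gives the same grasp; the last joint's range is limited). The gripper opens to 87 mm and grips with 3 to 60 N. Pads are 19 mm wide; open, the fingers measure 117 mm over their backs; the gripper's body (75 mm by 190 mm) begins 51 mm behind the grasp point.
Start: joints at [-71.843, 18.392, -4.016, 83.108, 1.295, 78.541, -3.26], TCP at [0.194, 0.62, 0.405] pointing down, gripper open.
Joint ranges: [-163.93, 163.93], [-17.29, 119.83], [-79.2, 71.16], [3.27, 140.29], [-89.18, 269.18], [5.43, 117.66], [-154.24, 154.24]. Speed limits (degrees/s): [147.25, 147.25, 180, 180, 180, 180, 180].

### API

Orientations are given as [roll, pitch, yaw] about the fixed x, y, z axes, in that order (R = Rz(yaw) Ry(pitch) Rx(roll)).
In Python, from cell import env gives the robot as it stands. The module is installed in compiled form; this text tells all that it offers.
- The arm moves only by the tool send_rows, never from a script. Its arguments are lists of equal length, an entry for each row: "xyz": the shift along the tool's x, y, z in m, a list of three; "rotation": the turn, a rotation vector about the tool's x, y, z in rad, a list of three; "jaw": the opening, from 0 (shut) to 1 (fully open). A call has 1 to 20 rows; each row shifts and turns the commanded pose from where the row before left it, along the tool's axes as they then stand; what a row does not reach is not made up. A row lasts 1/10 s, in which the tool goes at most 50 mm and 8.59 degrees, less where a joint would pass 70% of its speed; a pose out of reach is approached as far as the arm can. A call is refused whole if a number of a shift passes 0.05 or a number of a turn 0.15, either way. A call with a gripper value outside its range is refused whole. The fingers move at their own pace and stop on an object; "newtons" is the grip in N (left out, the last holds). Time passes only in rows, so rows that do not move let the fingers close. It gives the time, the measured TCP pose, the force, the opening and the grip force at its end, in the units of the state.
- env.get_obs(): the state, without advancing time (a new reading comes with each control period).
- env.read_camera(name): name is "scene" or "side" or "wrist"; returns a dict with "image" (400x640x3 uint8, blue, green, red), "fx", "fy", "cx", "cy" (pixels), "distortion" ([k1, k2, p1, p2, k3] as OpenCV has them; the pictures are not rectified), "R" (3x3) and "t" (3): a world point X has camera coordinates R X + t. Camera axes: x right, y down, z forward; pixel columns grow to the right and rows downward; lengths in m; the calibration is good to about 2 mm. A picture is of the moment at which its call begins. There is no depth.
- env.sign_off(): hands the job in; it is judged then, once.
The state is a dict: "time_s": time; "qpos": joint angles; "joint_velocities": joint speeds; "effort": joint torques, N m; "tool_pos": TCP position; "tool_rot": TCP orientation; "force": force on the tool from outside, world axes, zero at the start; "wrist_torque": the same for the moment, N m; "grip_width": finger opening in m; "grasp_force": force on a finger pad.
Only numpy, scipy, OpenCV 4.12 (cv2) and the standard library are available. Lean on these libraries where they do the work, as an engineer would, in place of code of your own. Each camera call takes 0.05 s, during which the arm holds its last target. There are 200 camera calls.

### The job

Set up the marking jig for scribing: lay the steel straightedge on the jig's bed with its graduated edge towards the brown acetate blank and its grip block in the middle, and push it up against the blank's near edge so that it touches along its whole length. Then press the hinged clamp leaf down over it until the ball catches snap and hold it shut. Leave the lenses, tweezers and spectacles on the bench where they are.

Things in the scene. Friction and masses are not known exactly. Their poses are not given: they have to be found in the camera images.
- straightedge: Loose bright steel bar 32 (x) x 180 (y) x 6 mm, 0.28 kg, lying flat. Upright black grip block on top: 20 (x) x 36 (y) mm, z = 6 to 40 mm, centred at x = -2 mm. Origin: centre of the underside. Working edge, with fine marks: the +x long side (x = +16 mm); the -x side is plain. Pinch the block on its 36 mm ends, the tool leaning over the plain side.
- edge_left (a point): Point on the straightedge's working edge at its underside, 75 mm to +y of its middle; axes of the straightedge.
- edge_right (a point): Point on the straightedge's working edge at its underside, 75 mm to -y of its middle; axes of the straightedge.
- jig: Marking jig, fixed: aluminium bed, x -105 to +95 mm, y +-105 mm, top at z = 12 mm. Origin on the bench; its -x end faces the robot, z up. On it: the blank, a clamp leaf hinged at the far end, and at x = -20, y = +-93 mm two steel posts 36 mm high with spring balls (the catches) that the leaf's side ears snap under.
- blank: Brown acetate frame blank, 60 (x) x 160 (y) x 8 mm, screwed flat on the bed, sides parallel to the jig's. Origin: centre of its underside, on the bed. Its near long edge (x = -30 mm) is the one to lay the straightedge against; the bed before it is 55 mm deep.
- blank_edge (a point): Middle of the blank's near edge at the bed's surface (jig x = -50 mm, z = 12 mm); axes of the jig, +x into the blank. Flush: edge_left and edge_right have x = 0 here.
- leaf (a joint): Angle of the clamp leaf, rad: 0 shut, positive open, at most 0.80; a stiff hinge keeps it where it is left. Open, it leans over the blank and the lane before it, so an upright gripper cannot reach the lane. From about 0.10 the catches resist; they snap over at about 0.045 and then hold it shut near 0. Pressing it over takes about 8 N at the front.
- leaf_hinge (a point): Middle of the leaf's hinge axis (the jig's y direction), jig x = +70 mm, z = 22 mm; axes of the jig.
- leaf_front (a point): Place to press: top middle of the leaf's front bar, 186 mm from the hinge axis; axes turn with the leaf, z out of its top. The leaf is an aluminium frame 160 mm wide, 5 mm thick, reaching 200 mm from the hinge. When it is shut the grip block stands up through its middle (gap 54 mm in y), and a lip under it drops behind the straightedge's plain side with 2.5 mm to spare if that is flush.
- lens_a: Round uncut lens blank, 68 mm across, 8 mm high, loose on the bench; a bystander. Origin: centre of the underside.
- lens_b: A second round lens blank, 69 mm across, 8 mm high; a bystander.
- tweezers: Steel tweezers 130 mm long (y), 14 mm wide, 8 mm high, loose; a bystander.
- spectacles: Folded spectacles 43 x 140 (y) x 12 mm, loose; a bystander.

How it is judged:
By the outcome, as a careful person would: the job done as asked, in the order asked, and still so for the second after the job is handed in, with the robot touching nothing.
It also fails if it takes over 51 s, if anything falls off the work surface, if the arm or the gripper's body presses on something with over 40 N, if the wrist force passes 120 N, or if a joint passes its speed limit or range.

## Working session

There is one attempt and no reset: what is moved stays moved. The work goes in short steps, Python scripts to look and compute and a tool call to move; the robot and the scene stay as the last step left them, time stands still between calls to the robot, and variables do not carry over. Pictures are saved under pics/ and viewed, at most 10 in all, crops included, and the job is handed in when it is done.

Besides the shell and the picture viewer there is one more tool, called after "Call:" in YAML: its name, and indented under it one key for each argument. send_rows: Moves the arm, as the interface text tells. Its arguments: {"type":"object","properties":{"xyz":{"type":"array"},"rotation":{"type":"array"},"jaw":{"type":"array"},"newtons":{"type":"number"}},"required":["xyz","rotation","jaw"]}

```bash
mkdir -p pics; python3 - <<'E'
from cell import env
import cv2
o=env.get_obs();print({k:(v if not hasattr(v,'tolist') else v.tolist()) for k,v in o.items()},env.grip_depth)
for n in("scene","side"):
    c=env.read_camera(n);cv2.imwrite(f"pics/{n}0.png",c["image"]);print(n,c["fx"],c["cx"],c["cy"],c["distortion"],c["R"],c["t"])
E
```

```text
{'time_s': 0.0, 'qpos': [-71.84346795769136, 18.43899094747022, -4.014515941100412, 83.17514830361087, 1.2951921381725262, 78.54137083636657, -3.262779629909889], 'joint_velocities': [-0.01998104467303053, 0.06513615961769935, 7.909181969531113e-05, 0.12904912090941734, 0.028552197109205892, -0.05515720279702717, 0.014457662861223018], 'effort': [0.0004117509251955198, -49.127687215805054, -0.40377535857260227, -31.252899169921875, -0.06395408883690834, 0.043581363279372454, 0.00017197899978782516], 'tool_pos': [0.19379986924543893, 0.6202172577523501, 0.40365966854694146], 'tool_rot': [-179.88974128867739, 0.0063248004399485335, 162.64952413817704], 'force': [-0.6841097896065967, 1.2151100504773082, 0.3358377071063104], 'wrist_torque': [-0.013616834463748718, -0.007262893981195726, 0.03006576968901474], 'grasp_force': 0.0, 'grip_width': 0.08725062078844598} 0.1635
scene 362.8563611431415 311.8708843932961 198.16676474857158 [-0.05958813  0.          0.          0.          0.        ] [[ 0.88944813 -0.45669726  0.01759649]
 [-0.23268562 -0.48563681 -0.84262346]
 [ 0.39336932  0.74537541 -0.53821564]] [-0.52911721  0.17282872  0.82316783]
side 455.69513165410353 316.332594426 212.69534624281437 [-0.11924358  0.          0.          0.          0.        ] [[ 0.85007422 -0.52653502 -0.01160562]
 [-0.33784831 -0.52827596 -0.77896279]
 [ 0.40402022  0.66609712 -0.62696275]] [-0.47954988  0.2338168   0.96879481]
```

View pics/scene0.png

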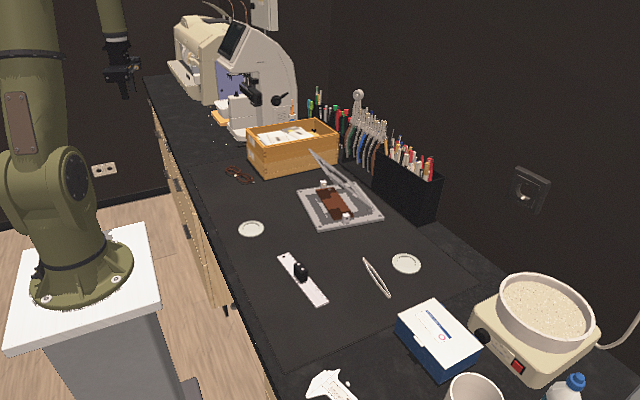

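View pics/side0.png

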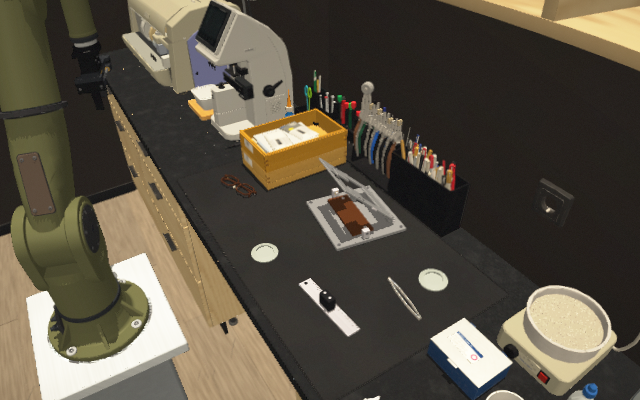

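The scene picture shows the straightedge near (302,280), the jig near (340,205), its leaf open, the lenses at (251,228) and (406,263), and the tweezers at (376,277). The side picture shows the straightedge near (328,306) and the jig near (355,218). I'll enlarge these.

```bash
python3 - <<'E'
import cv2,numpy as np
a=cv2.imread("pics/side0.png");b=cv2.imread("pics/scene0.png")
def crop(i,x,y,w,h,s=4):
    r=cv2.resize(i[y:y+h,x:x+w],None,fx=s,fy=s,interpolation=cv2.INTER_CUBIC)
    for k in range(0,w,10):cv2.line(r,(k*s,0),(k*s,6 if (x+k)%50 else 14),(0,255,255),1)
    for k in range(0,h,10):cv2.line(r,(0,k*s),(6 if (y+k)%50 else 14,k*s),(0,255,255),1)
    return r
o=np.zeros((600,800,3),np.uint8)
def put(r,x,y):o[y:y+r.shape[0],x:x+r.shape[1]]=r[:600-y,:800-x]
put(crop(a,300,150,110,100,4),0,0)
put(crop(a,290,270,80,75,4),450,0)
put(crop(b,270,245,65,70,4),450,305)
put(crop(b,290,145,110,90,2),0,405)
cv2.imwrite("pics/z1.png",o)
E
```

```text
(no output)
```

View pics/z1.png

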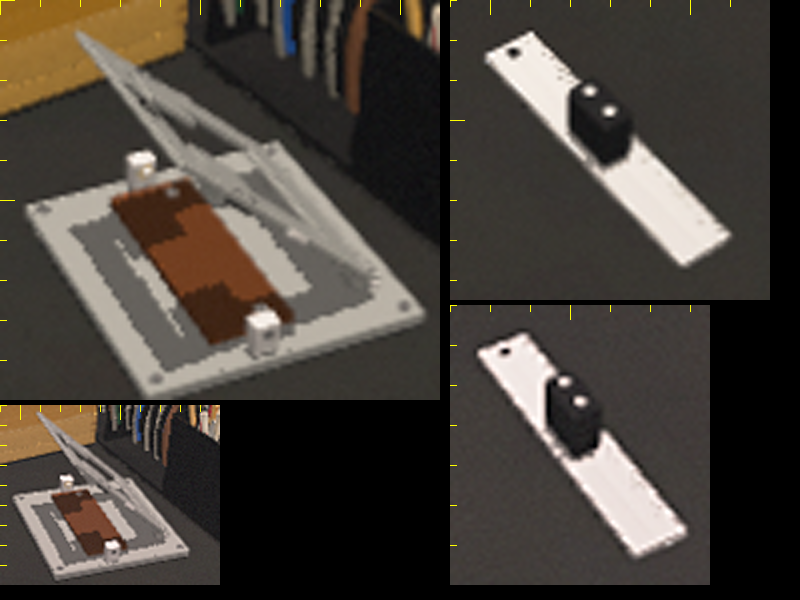

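In the crops, the straightedge's graduated side, with the fine marks, is the right/far one. The block is at side (326,301) and the steel corners are at side (299,284), (311,278), (360,329) and (348.5,336). The bed corners are at side (306,202), (369,186), (406,228.5) and (337,247.5), and the leaf tip is at (319.5,158). I'll fit poses to these.

```bash
cat > h.py <<'E'
from cell import env
import cv2,numpy as np
from scipy.optimize import least_squares
from scipy.spatial.transform import Rotation as Ro
def proj(c,P):
    K=np.array([[c["fx"],0,c["cx"]],[0,c["fy"],c["cy"]],[0,0,1]])
    return cv2.projectPoints(np.asarray(P,float).reshape(-1,3),cv2.Rodrigues(np.array(c["R"]))[0],np.array(c["t"],float),K,np.array(c["distortion"],float))[0].reshape(-1,2)
def place(p,P,z0=0):
    c,s=np.cos(p[2]),np.sin(p[2]);P=np.asarray(P,float)
    return np.c_[p[0]+c*P[:,0]-s*P[:,1],p[1]+s*P[:,0]+c*P[:,1],P[:,2]+z0]
def fit(obs,x0,z0=0):
    f=lambda p:np.concatenate([(proj(c,place(p,P,z0))-np.array(q)).ravel() for c,P,q in obs])
    r=least_squares(f,x0,loss='soft_l1');print(r.x[:2].round(4),np.degrees(r.x[2]).round(2));print(r.fun.reshape(-1,2).round(1).tolist());return r.x
E
python3 - <<'E'
from h import *
S,C=env.read_camera("side"),env.read_camera("scene")
E=[[-.016,.09,.006],[.016,.09,.006],[.016,-.09,.006],[-.016,-.09,.006]]
s=[[298.75,284.25],[310.75,278],[360.25,329],[348.5,336]];q=[[277,257],[289.25,252],[329.25,301.5],[316.75,307.5]]
e=fit([(S,E,s),(C,E,q)],[.5,-.1,0]);fit([(S,E,s)],e);fit([(C,E,q)],e)
J=[[-.105,.105,.012],[.095,.105,.012],[.095,-.105,.012],[-.105,-.105,.012]]
B=[[-.05,.08,.02],[.01,.08,.02],[.01,-.08,.02],[-.05,-.08,.02]]
js=[[306.25,201.75],[368.75,185.75],[406.25,228.5],[336.75,247.3]]
bs=[[328,200],[348,194.5],[373.25,230],[353,235.5]]
jc=[[296.5,190],[384.5,217.5],[318.5,231]]
j=fit([(S,J+B,js+bs),(C,[J[0],J[2],J[3]],jc)],[.65,.15,0])
# block top check, leaf tip
print(proj(S,place(e,[[-.002,.011,.04],[-.002,-.011,.04]])))
for a in(.5,.6,.7,.8):
    x=.07-.2*np.cos(a);z=.022+.2*np.sin(a);print(a,proj(S,place(j,[[x,.08,z],[x,-.08,z]])).tolist())
E
```

```text
[ 0.4475 -0.237 ] 4.04
[[0.0, 0.2], [-0.5, 0.3], [-0.0, 0.4], [-0.3, 1.0], [0.5, -0.6], [-0.0, 0.0], [0.4, -0.7], [0.0, -0.7]]
[ 0.4486 -0.2361] 4.12
[[0.2, -0.3], [-0.4, -0.1], [0.2, -0.1], [-0.1, 0.5]]
[ 0.4463 -0.2382] 4.01
[[0.3, -0.2], [-0.3, 0.4], [0.2, -0.1], [-0.2, -0.1]]
[ 0.6795 -0.0183] -9.57
[[-0.4, 0.1], [1.0, -0.2], [0.9, 0.3], [-0.0, 2.4], [-0.5, -0.1], [-0.9, 0.3], [0.5, -0.9], [-0.4, -0.3], [-0.1, 0.0], [1.1, -0.1], [-0.7, -1.3]]
[[324.31712521 292.9333853 ]
 [330.5191184  299.28543788]]
0.5 [[308.0512424510747, 174.95459654392857], [332.91922092458543, 210.1902430072215]]
0.6 [[311.66368203446234, 168.59377378888843], [337.10448236936287, 203.37326745262092]]
0.7 [[315.9212106394317, 162.39082375622144], [341.98426214103813, 196.6832644767724]]
0.8 [[320.77718732031616, 156.4311145200225], [347.50337948271067, 190.21498715130443]]
```

```bash
cat >> h.py <<'E'
import json
def Rt(yaw,tilt): # tool x along world yaw, z down, then leaned: fingers pointing forward by tilt
    return Ro.from_euler('z',yaw,degrees=True)*Ro.from_euler('x',180,degrees=True)*Ro.from_euler('y',tilt,degrees=True)
def tcp(g,yaw,tilt,d=None):
    return np.array(g)-(env.grip_depth if d is None else d)*Rt(yaw,tilt).apply([0,0,1])
def now():
    o=env.get_obs();return np.array(o["tool_pos"]),Ro.from_euler('xyz',o["tool_rot"],degrees=True)
def plan(way,start=None,nd=3):
    """way: list of (xyz,R,n). rounded rows with error feedback"""
    p,R=start or now();X=[];W=[]
    for q,Q,n in way:
        p0,R0=p.copy(),R;dv=(R0.inv()*Q).as_rotvec()
        for k in range(1,n+1):
            tp=p0+(q-p0)*k/n;tR=R0*Ro.from_rotvec(dv*k/n)
            x=R.inv().apply(tp-p).round(nd);w=(R.inv()*tR).as_rotvec().round(3)
            p=p+R.apply(x);R=R*Ro.from_rotvec(w);X.append(x.tolist());W.append(w.tolist())
    print(len(X),"max",np.abs(X).max(),np.abs(W).max(),"end",p.round(4));print(json.dumps(X));print(json.dumps(W))
    return p,R
E
python3 - <<'E'
from h import *
s=(np.array([.194,.62,.405]),now()[1])
r=lambda d:Ro.from_euler('z',-d,degrees=True)*s[1]
plan([(np.array([.36,.42,.40]),r(48),6),(np.array([.47,.18,.39]),r(96),6),(np.array([.47,-.0,.37]),r(128),4),(np.array([.43,-.17,.35]),r(158.6),4)],s)
E
```

```text
20 max 0.044 0.14 end [ 0.4304 -0.1699  0.3498]
[[-0.036, -0.024, 0.001], [-0.04, -0.018, 0.001], [-0.041, -0.012, 0.001], [-0.043, -0.007, 0.0], [-0.043, -0.001, 0.001], [-0.043, 0.005, 0.001], [-0.044, 0.0, 0.002], [-0.044, 0.006, 0.001], [-0.042, 0.012, 0.002], [-0.04, 0.018, 0.002], [-0.037, 0.024, 0.001], [-0.034, 0.028, 0.002], [-0.041, 0.018, 0.005], [-0.039, 0.023, 0.005], [-0.034, 0.029, 0.005], [-0.031, 0.033, 0.005], [-0.032, 0.029, 0.005], [-0.029, 0.034, 0.005], [-0.023, 0.036, 0.005], [-0.018, 0.04, 0.005]]
[[0.0, 0.0, 0.14], [0.0, 0.0, 0.139], [0.0, 0.0, 0.14], [0.0, 0.001, 0.14], [0.0, -0.0, 0.139], [0.0, -0.0, 0.14], [-0.0, 0.0, 0.14], [0.0, 0.0, 0.139], [0.0, 0.0, 0.14], [0.0, 0.0, 0.139], [0.0, 0.001, 0.14], [0.0, -0.0, 0.14], [-0.0, 0.0, 0.14], [-0.0, 0.0, 0.139], [-0.0, 0.0, 0.14], [-0.0, 0.0, 0.139], [0.0, 0.0, 0.134], [0.0, 0.0, 0.133], [0.0, 0.001, 0.134], [0.0, -0.0, 0.133]]
```

Call:
send_rows:
  xyz:
    - [-0.036,-0.024,0.001]
    - [-0.04,-0.018,0.001]
    - [-0.041,-0.012,0.001]
    - [-0.043,-0.007,0.0]
    - [-0.043,-0.001,0.001]
    - [-0.043,0.005,0.001]
    - [-0.044,0.0,0.002]
    - [-0.044,0.006,0.001]
    - [-0.042,0.012,0.002]
    - [-0.04,0.018,0.002]
    - [-0.037,0.024,0.001]
    - [-0.034,0.028,0.002]
    - [-0.041,0.018,0.005]
    - [-0.039,0.023,0.005]
    - [-0.034,0.029,0.005]
    - [-0.031,0.033,0.005]
    - [-0.032,0.029,0.005]
    - [-0.029,0.034,0.005]
    - [-0.023,0.036,0.005]
    - [-0.018,0.04,0.005]
  rotation:
    - [0,0,0.14]
    - [0,0,0.14]
    - [0,0,0.14]
    - [0,0,0.14]
    - [0,0,0.139]
    - [0,0,0.14]
    - [0,0,0.14]
    - [0,0,0.139]
    - [0,0,0.14]
    - [0,0,0.139]
    - [0,0,0.14]
    - [0,0,0.14]
    - [0,0,0.14]
    - [0,0,0.139]
    - [0,0,0.14]
    - [0,0,0.139]
    - [0,0,0.134]
    - [0,0,0.133]
    - [0,0,0.134]
    - [0,0,0.133]
  jaw: [1,1,1,1,1,1,1,1,1,1,1,1,1,1,1,1,1,1,1,1]

```text
time_s: 2.2
tool_pos: [0.4286, -0.1712, 0.3497]
tool_rot: [-180.0, -0.1, 3.7]
force: [0.8, -0.3, -0.2]
grip_width: 0.087
grasp_force: 0.0
```

```bash
python3 - <<'E'
from h import *
c=env.read_camera("wrist");cv2.imwrite("pics/w1.png",c["image"])
print(env.get_obs()["qpos"])
e=[.4475,-.237,np.radians(4.05)]
E=[[-.016,.09,.006],[.016,.09,.006],[.016,-.09,.006],[-.016,-.09,.006]]
print(proj(c,place(e,E)).round(1).tolist(), -np.array(c["R"]).T@c["t"])
E
```

```text
[-25.05428673  -5.21006904  42.85469235 114.27101096   3.98866149
  69.56912127 -70.85207987]
[[292.1, 187.9], [291.4, 156.0], [474.1, 155.4], [470.5, 187.1]] [ 0.49833559 -0.16675548  0.32958327]
```

View pics/w1.png

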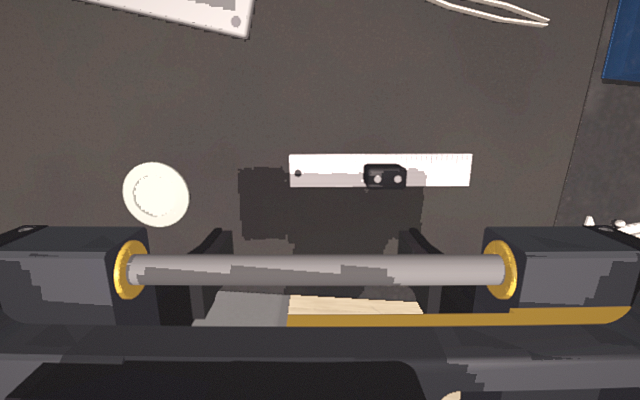

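The wrist picture shows the bar at corners (289,153) to (471,187), with the marks on its far edge and the block at (385,176). This agrees with the fit to about 2 mm. Next I move to a leaned pre-grasp.

```bash
python3 - <<'E'
from h import *
g=np.array([.4465,-.2353,.031]);R=Rt(4,35);t=tcp(g,4,35);print(t)
h=t-.06*R.apply([0,0,1])
print(h);plan([(h,R,8)])
E
```

```text
[ 0.3529487  -0.24184174  0.16493136]
[ 0.31861794 -0.24424238  0.21408048]
8 max 0.021 0.077 end [ 0.3185 -0.2442  0.2136]
[[-0.014, 0.007, 0.017], [-0.015, 0.008, 0.016], [-0.016, 0.007, 0.014], [-0.018, 0.008, 0.014], [-0.018, 0.007, 0.012], [-0.019, 0.007, 0.01], [-0.02, 0.008, 0.009], [-0.021, 0.007, 0.008]]
[[0.001, 0.076, -0.002], [0.001, 0.077, -0.003], [0.001, 0.076, -0.002], [0.002, 0.077, -0.002], [0.001, 0.076, -0.002], [0.001, 0.077, -0.003], [0.001, 0.076, -0.002], [0.001, 0.077, -0.002]]
```

```bash
python3 - <<'E'
from h import *
t=tcp([.4465,-.2353,.031],4,35)
plan([(t+[.0,0,.05],Rt(4,35),8)])
E
```

```text
8 max 0.017 0.077 end [ 0.353  -0.2422  0.2146]
[[-0.01, 0.007, 0.017], [-0.01, 0.008, 0.016], [-0.012, 0.007, 0.015], [-0.013, 0.007, 0.014], [-0.015, 0.008, 0.013], [-0.015, 0.007, 0.012], [-0.016, 0.007, 0.011], [-0.017, 0.008, 0.01]]
[[0.001, 0.076, -0.002], [0.001, 0.077, -0.003], [0.001, 0.076, -0.002], [0.002, 0.077, -0.002], [0.001, 0.076, -0.002], [0.001, 0.077, -0.003], [0.001, 0.076, -0.002], [0.001, 0.077, -0.002]]
```

Call:
send_rows:
  xyz:
    - [-0.01,0.007,0.017]
    - [-0.01,0.008,0.016]
    - [-0.012,0.007,0.015]
    - [-0.013,0.007,0.014]
    - [-0.015,0.008,0.013]
    - [-0.015,0.007,0.012]
    - [-0.016,0.007,0.011]
    - [-0.017,0.008,0.01]
    - [0,0,0]
  rotation:
    - [0.001,0.076,-0.002]
    - [0.001,0.077,-0.003]
    - [0.001,0.076,-0.002]
    - [0.002,0.077,-0.002]
    - [0.001,0.076,-0.002]
    - [0.001,0.077,-0.003]
    - [0.001,0.076,-0.002]
    - [0.001,0.077,-0.002]
    - [0,0,0]
  jaw: [1,1,1,1,1,1,1,1,1]

```text
time_s: 3.15
tool_pos: [0.3559, -0.234, 0.2135]
tool_rot: [-179.4, -34.8, 4.6]
force: [0.3, 0.6, -0.6]
grip_width: 0.0871
grasp_force: 0.0
```

```bash
python3 - <<'E'
from h import *
o=env.get_obs();print(np.round(o["qpos"],1),o["tool_pos"],o["tool_rot"])
t=tcp([.4465,-.2353,.031],4,35)
plan([(t,Rt(4,35),5)])
E
```

```text
[-30.7 -16.6  67.8 138.  -21.2  24.5 -28. ] [ 0.35585278 -0.23397425  0.21351675] [-179.40209815  -34.78443286    4.55564393]
5 max 0.008 0.004 end [ 0.3528 -0.242   0.1646]
[[-0.006, 0.002, 0.008], [-0.006, 0.001, 0.007], [-0.006, 0.002, 0.008], [-0.007, 0.001, 0.007], [-0.006, 0.002, 0.008]]
[[-0.003, 0.001, 0.002], [-0.003, 0.001, 0.001], [-0.004, 0.0, 0.002], [-0.003, 0.001, 0.001], [-0.003, 0.001, 0.002]]
```

Call:
send_rows:
  xyz:
    - [-0.006,0.002,0.008]
    - [-0.006,0.001,0.007]
    - [-0.006,0.002,0.008]
    - [0,0,0]
  rotation:
    - [-0.003,0.001,0.002]
    - [-0.003,0.001,0.001]
    - [-0.004,0.0,0.002]
    - [0,0,0]
  jaw: [1,1,1,1]

```text
time_s: 3.55
tool_pos: [0.3577, -0.2377, 0.186]
tool_rot: [179.9, -34.7, 4.7]
force: [-0.1, 0.1, 0.4]
grip_width: 0.0868
grasp_force: 0.0
```

```bash
python3 - <<'E'
from h import *
o=env.get_obs();print(np.round(o["qpos"],1),o["tool_pos"],o["tool_rot"])
plan([(tcp([.4465,-.2353,.031],4,35),Rt(4,35),4)])
plan([(tcp([.4465,-.2353,.031],4,28),Rt(4,28),4)])
E
```

```text
[-29.3  -4.   70.1 138.6 -51.2  26.6  -0.4] [ 0.35773947 -0.23770152  0.18603739] [179.94065873 -34.70484342   4.68926649]
4 max 0.004 0.003 end [ 0.3529 -0.2421  0.1654]
[[-0.004, 0.001, 0.004], [-0.004, 0.001, 0.003], [-0.004, 0.001, 0.004], [-0.004, 0.001, 0.003]]
[[-0.001, 0.001, 0.002], [-0.002, 0.002, 0.003], [-0.001, 0.001, 0.002], [-0.002, 0.001, 0.003]]
4 max 0.004 0.03 end [ 0.3694 -0.2408  0.1755]
[[0.001, 0.001, 0.004], [0.001, 0.001, 0.004], [0.001, 0.001, 0.004], [0.001, 0.001, 0.003]]
[[-0.001, -0.029, 0.003], [-0.002, -0.03, 0.002], [-0.001, -0.029, 0.003], [-0.001, -0.029, 0.002]]
```

```bash
python3 - <<'E'
from h import *
plan([(tcp([.4465,-.2353,.032],4,31),Rt(4,31),5)])
E
```

```text
5 max 0.003 0.013 end [ 0.3624 -0.2414  0.1721]
[[-0.001, 0.001, 0.003], [-0.001, 0.001, 0.003], [-0.0, 0.0, 0.002], [-0.001, 0.001, 0.003], [-0.001, 0.001, 0.003]]
[[-0.001, -0.013, 0.002], [-0.001, -0.013, 0.002], [-0.001, -0.013, 0.002], [-0.001, -0.013, 0.002], [-0.001, -0.013, 0.002]]
```

Call:
send_rows:
  xyz:
    - [-0.001,0.001,0.003]
    - [-0.001,0.001,0.003]
    - [0,0,0.002]
    - [-0.001,0.001,0.003]
    - [-0.001,0.001,0.003]
    - [0,0,0]
  rotation:
    - [-0.001,-0.013,0.002]
    - [-0.001,-0.013,0.002]
    - [-0.001,-0.013,0.002]
    - [-0.001,-0.013,0.002]
    - [-0.001,-0.013,0.002]
    - [0,0,0]
  jaw: [1,1,1,1,1,1]

```text
time_s: 4.15
tool_pos: [0.3622, -0.242, 0.1729]
tool_rot: [180.0, -31.2, 4.0]
force: [0.3, -0.4, -0.4]
grip_width: 0.0867
grasp_force: 0.0
```

```bash
python3 - <<'E'
from h import *
o=env.get_obs();p,R=now();print(np.round(o["qpos"],1),p,o["tool_rot"],"grasp",p+R.apply([0,0,env.grip_depth]))
c=env.read_camera("wrist");cv2.imwrite("pics/w2.png",c["image"])
E
```

```text
[-28.7   3.7  70.1 137.4 -56.7  30.2   2.1] [ 0.36217655 -0.24202616  0.17288748] [179.99621275 -31.18635588   4.02138087] grasp [ 0.44663297 -0.23609956  0.03301526]
```

View pics/w2.png

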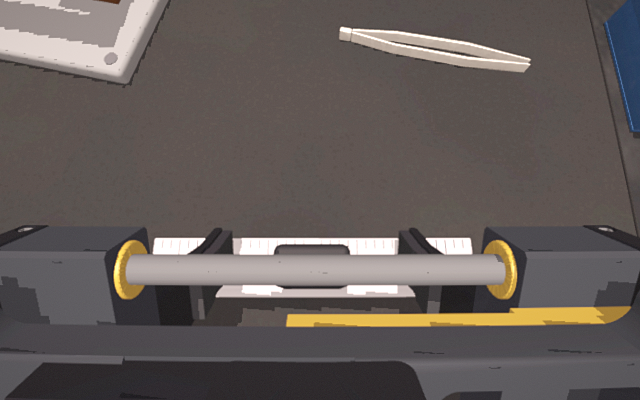

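The grasp is straddled correctly: the block spans columns 275 to 348, midway between the fingers at 232 and 400. Now I close and lift slightly.

Call:
send_rows:
  xyz:
    - [0,0,0]
    - [0,0,0]
    - [0,0,0]
    - [0,0,0]
    - [0,0,0]
    - [0,0,0]
    - [0.005,0,-0.009]
    - [0.005,0,-0.009]
    - [0.005,0,-0.009]
    - [0.005,0,-0.009]
  rotation:
    - [0,0,0]
    - [0,0,0]
    - [0,0,0]
    - [0,0,0]
    - [0,0,0]
    - [0,0,0]
    - [0,0,0]
    - [0,0,0]
    - [0,0,0]
    - [0,0,0]
  jaw: [0,0,0,0,0,0,0,0,0,0]
  newtons: 40

```text
time_s: 5.2
tool_pos: [0.3596, -0.2418, 0.2139]
tool_rot: [-179.9, -31.2, 4.0]
force: [1.2, -0.1, -3.0]
grip_width: 0.0352
grasp_force: 40.0
```

```bash
python3 - <<'E'
from h import *
j=np.array([.6795,-.0183,np.radians(-9.57)])
g=place(j,[[-.150,0,.033+.05]])[0]
p,R=now()
plan([(tcp(g+[-.02,-.1,0],-3,31.2),Rt(-3,31.2),5),(tcp(g,-9.57,31.2),Rt(-9.57,31.2),5)])
E
```

```text
10 max 0.031 0.021 end [0.4482 0.0203 0.2233]
[[0.014, -0.03, 0.007], [0.014, -0.029, 0.006], [0.013, -0.031, 0.006], [0.012, -0.03, 0.005], [0.012, -0.031, 0.005], [0.003, -0.022, 0.002], [0.002, -0.022, 0.001], [0.001, -0.023, 0.001], [0.002, -0.022, 0.001], [0.001, -0.022, 0.0]]
[[-0.013, -0.0, 0.021], [-0.013, -0.0, 0.021], [-0.013, -0.0, 0.02], [-0.012, -0.0, 0.021], [-0.013, -0.0, 0.021], [-0.012, -0.0, 0.02], [-0.012, -0.0, 0.019], [-0.012, -0.0, 0.02], [-0.012, -0.0, 0.019], [-0.012, -0.0, 0.02]]
```

Call:
send_rows:
  xyz:
    - [0.014,-0.03,0.007]
    - [0.014,-0.029,0.006]
    - [0.013,-0.031,0.006]
    - [0.012,-0.03,0.005]
    - [0.012,-0.031,0.005]
    - [0.003,-0.022,0.002]
    - [0.002,-0.022,0.001]
    - [0.001,-0.023,0.001]
    - [0.002,-0.022,0.001]
    - [0.001,-0.022,0.0]
    - [0,0,0]
  rotation:
    - [-0.013,0,0.021]
    - [-0.013,0,0.021]
    - [-0.013,0,0.02]
    - [-0.012,0,0.021]
    - [-0.013,0,0.021]
    - [-0.012,0,0.02]
    - [-0.012,0,0.019]
    - [-0.012,0,0.02]
    - [-0.012,0,0.019]
    - [-0.012,0,0.02]
    - [0,0,0]
  jaw: [0,0,0,0,0,0,0,0,0,0,0]

```text
time_s: 6.3
tool_pos: [0.4483, 0.0211, 0.2225]
tool_rot: [179.9, -31.2, -9.2]
force: [-0.2, 0.6, -3.1]
grip_width: 0.0356
grasp_force: 40.0
```

```bash
python3 - <<'E'
from h import *
o=env.get_obs();p,R=now();print(np.round(o["qpos"],1),p,o["tool_rot"],o["grip_width"],"grasp",p+R.apply([0,0,env.grip_depth]))
c=env.read_camera("wrist");i=c["image"]
j=[.6795,-.0183,np.radians(-9.57)]
B=[[-.05,.08,.02],[.01,.08,.02],[.01,-.08,.02],[-.05,-.08,.02],[-.105,.105,.012],[-.105,-.105,.012]]
print(proj(c,place(j,B)).round(1).tolist())
cv2.imwrite("pics/w3.png",i)
E
```

```text
[  -6.5   -4.2   -3.6  134.9   27.1   21.9 -132.3] [0.44826454 0.02108215 0.22245743] [179.89711028 -31.2082449   -9.24418396] 0.03560295343195971 grasp [0.53183453 0.00718315 0.08261779]
[[209.1, 136.5], [216.9, 68.7], [417.4, 70.0], [424.5, 137.8], [170.4, 210.6], [462.3, 212.4]]
```

View pics/w3.png

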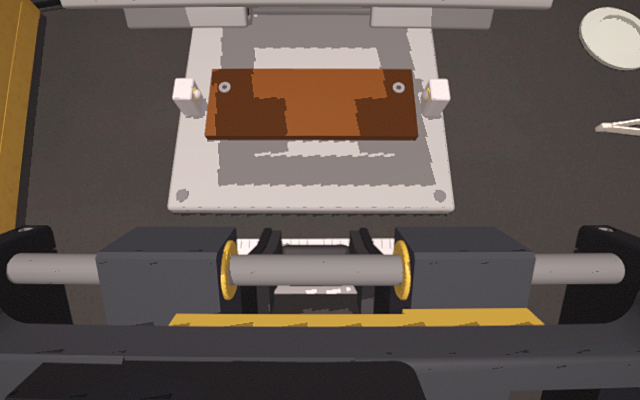

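Wrist picture: the blank's top corners are at (205,135), (212,69), (412,69) and (417,135), and the bed's near edge is on row 210. The jig sits about 5 px left of my fit, so I'll refit.

```bash
python3 - <<'E'
from h import *
c=env.read_camera("wrist")
g=cv2.cvtColor(c["image"],cv2.COLOR_BGR2HSV)
m=((g[...,0]<15)&(g[...,1]>110)&(g[...,2]>40)).astype(np.uint8);m[:, :150]=0;m[160:]=0
ys,xs=np.nonzero(m);print(xs.min(),xs.max(),ys.min(),ys.max())
for y in(72,90,110,130):
    r=np.nonzero(m[y])[0];print(y,r.min(),r.max())
for x in(230,310,395):
    r=np.nonzero(m[:,x])[0];print(x,r.min(),r.max(),c["image"][128:144,x].sum(1).tolist())
B=[[-.05,.08,.02],[.01,.08,.02],[.01,-.08,.02],[-.05,-.08,.02]]
j=fit([(c,B,[[205,135],[212,69],[412,69],[417,135]])],[.68,-.018,-.167])
print(proj(c,place(j,[[-.105,0,.012],[-.02,.093,.036],[-.02,-.093,.036]])).tolist())
# bar visibility
E
```

```text
202 414 68 138
72 209 408
90 207 410
110 204 412
130 202 414
230 68 138 [181, 168, 177, 173, 182, 179, 171, 151, 136, 136, 149, 269, 413, 405, 397, 401]
310 68 138 [280, 278, 286, 288, 286, 286, 268, 164, 136, 125, 170, 382, 572, 622, 614, 613]
395 69 138 [177, 180, 169, 175, 179, 175, 169, 151, 140, 134, 138, 242, 412, 407, 397, 397]
[ 0.6803 -0.0167] -9.31
[[-1.1, 0.5], [-0.5, -1.3], [0.2, -1.0], [2.4, 0.7]]
[[311.635311870616, 210.105878681437], [183.2211930020359, 87.91116432143133], [439.99024825272295, 88.18507258177499]]
```

```bash
python3 - <<'E'
from h import *
B=[[-.05,.08,.02],[.01,.08,.02],[.01,-.08,.02],[-.05,-.08,.02]]
for k in range(2):
    c=env.read_camera("wrist")
    g=cv2.cvtColor(c["image"],cv2.COLOR_BGR2HSV)
    m=((g[...,0]<15)&(g[...,1]>110)&(g[...,2]>40)).astype(np.uint8);m[:, :150]=0;m[160:]=0
    y=np.arange(75,130);L=np.polyfit(y,[np.nonzero(m[a])[0].min()-.5 for a in y],1);Rr=np.polyfit(y,[np.nonzero(m[a])[0].max()+.5 for a in y],1)
    pts=[[np.polyval(L,134.5),134.5],[np.polyval(L,68),68],[np.polyval(Rr,68.2),68.2],[np.polyval(Rr,134.5),134.5]]
    print(np.round(pts,1).tolist());fit([(c,B,pts)],[.68,-.018,-.167])
    o=env.get_obs();p,R=now();print(p,o["tool_rot"],o["time_s"])
E
```

```text
[[198.7, 134.5], [206.6, 68.0], [406.0, 68.2], [412.5, 134.5]]
[ 0.681 -0.014] -9.44
[[-0.8, 0.4], [-0.8, -0.9], [0.7, -0.9], [1.0, 0.6]]
[0.44755493 0.01757672 0.22213712] [179.84280996 -31.1179468   -9.54639785] 6.45
[[197.6, 134.5], [205.4, 68.0], [404.7, 68.2], [411.3, 134.5]]
[ 0.6812 -0.0141] -9.52
[[-1.0, 0.5], [-0.7, -0.8], [0.7, -0.9], [0.9, 0.5]]
[0.44762148 0.01729357 0.22228403] [179.85860571 -31.14301731  -9.59523213] 6.5
```

```bash
python3 - <<'E'
from h import *
j=np.array([.681,-.015,np.radians(-9.5)])
g=place(j,[[-.080,0,.049]])[0]
plan([(tcp(g+[0,0,.012],-9.5,31.2),Rt(-9.5,31.2),6),(tcp(g,-9.5,31.2),Rt(-9.5,31.2),3)])
E
```

```text
9 max 0.01 0.001 end [0.5182 0.0124 0.1889]
[[0.008, -0.001, 0.009], [0.009, -0.001, 0.009], [0.008, -0.001, 0.009], [0.008, -0.002, 0.01], [0.008, -0.001, 0.009], [0.008, -0.001, 0.009], [-0.002, 0.0, 0.003], [-0.002, 0.0, 0.004], [-0.002, 0.0, 0.003]]
[[0.001, 0.0, -0.0], [0.0, 0.0, -0.0], [0.001, 0.0, -0.001], [0.0, 0.001, 0.0], [0.001, -0.0, -0.0], [0.0, -0.0, -0.0], [0.0, -0.0, -0.0], [0.0, -0.0, -0.0], [0.0, -0.0, -0.0]]
```

Call:
send_rows:
  xyz:
    - [0.008,-0.001,0.009]
    - [0.009,-0.001,0.009]
    - [0.008,-0.001,0.009]
    - [0.008,-0.002,0.01]
    - [0.008,-0.001,0.009]
    - [0.008,-0.001,0.009]
    - [-0.002,0.0,0.003]
    - [-0.002,0.0,0.004]
    - [-0.002,0.0,0.003]
    - [0,0,0]
    - [0,0,0]
    - [0,0,0]
    - [0,0,0]
  rotation:
    - [0.001,0,0]
    - [0,0,0]
    - [0.001,0,-0.001]
    - [0,0,0]
    - [0.001,0,0]
    - [0,0,0]
    - [0,0,0]
    - [0,0,0]
    - [0,0,0]
    - [0,0,0]
    - [0,0,0]
    - [0,0,0]
    - [0,0,0]
  jaw: [0,0,0,0,0,0,0,0,0,0,0,0,0]

```text
time_s: 7.8
tool_pos: [0.5221, 0.0127, 0.1961]
tool_rot: [-179.9, -32.0, -9.6]
force: [-15.8, -3.0, 30.8]
grip_width: 0.0357
grasp_force: 40.0
```

```bash
python3 - <<'E'
from h import *
o=env.get_obs();p,R=now();g=p+R.apply([0,0,env.grip_depth]);print(np.round(o["qpos"],1),o["tool_rot"],o["force"],"grasp",g)
j=np.array([.681,-.015,np.radians(-9.5)])
print("in jig",Ro.from_euler('z',9.5,degrees=True).apply(g-[j[0],j[1],0]))
c=env.read_camera("wrist");s=env.read_camera("side")
z=cv2.resize(s["image"][140:260,290:420],None,fx=4,fy=4,interpolation=cv2.INTER_CUBIC)
w=c["image"][60:300,150:470]
cv2.imwrite("pics/w4.png",np.vstack([np.hstack([z[:, :520]]),]));cv2.imwrite("pics/w5.png",cv2.resize(w,None,fx=2.4,fy=2.4,interpolation=cv2.INTER_CUBIC))
E
```

```text
[  -6.4    7.2   -1.1  127.2   31.7   17.1 -135. ] [-179.85338064  -31.96902717   -9.56166489] [-15.84474596  -3.04588066  30.7739115 ] grasp [ 0.60757688 -0.00129672  0.05738809]
in jig [-0.07467786  0.00139704  0.05738809]
```

View pics/w5.png

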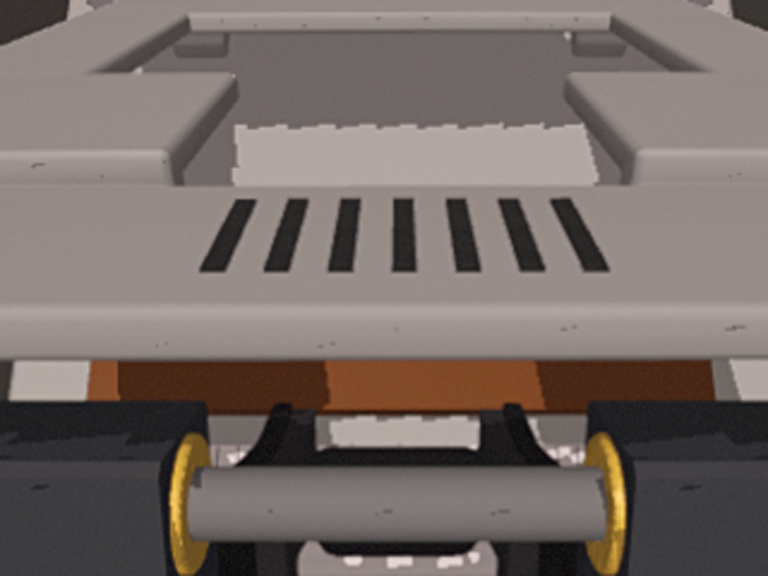

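View pics/w4.png

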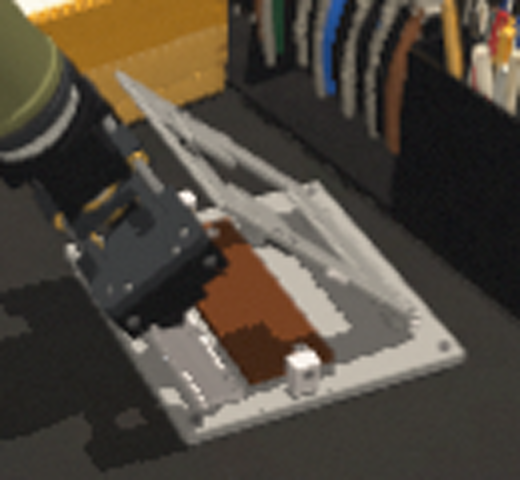

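The side crop shows the gripper in the lane with the bar on or near the bed. The wrist crop shows the blank's near edge at about row 232 and the bar's marked edge at about row 234. The force of 31 N up means something is already touching, so I'll back off 8 mm up and 10 mm back along world axes and compare with the model.

```bash
python3 - <<'E'
from h import *
p,R=now();g=p+R.apply([0,0,env.grip_depth])
c=env.read_camera("wrist")
y=np.radians(-9.5)
b=[g[0]+.002*np.cos(y),g[1]+.002*np.sin(y),y]
print("bar front top edge if level",proj(c,place(b,[[.016,.05,.006],[.016,0,.006],[.016,-.05,.006]],g[2]-.033)).round(1).tolist())
print("block top",proj(c,place(b,[[-.012,.018,.04],[.008,.018,.04],[.008,-.018,.04]],g[2]-.033)).round(1).tolist())
j=[.681,-.015,y];print("blank near",proj(c,place(j,[[-.05,0,.012],[-.05,0,.02],[-.05,.08,.02],[-.05,-.08,.02]])).round(1).tolist())
w=cv2.resize(c["image"][205:265,225:400],None,fx=4.5,fy=4.5,interpolation=cv2.INTER_CUBIC);cv2.imwrite("pics/w6.png",w)
plan([(p+[-.010,.0017,.008],R,3)])
E
```

```text
bar front top edge if level [[227.5, 238.7], [315.6, 238.8], [403.9, 238.8]]
block top [[274.9, 287.1], [276.5, 242.3], [354.7, 242.4]]
blank near [[317.9, 233.8], [318.0, 231.1], [185.7, 230.8], [450.4, 231.1]]
3 max 0.004 0.0 end [0.5125 0.0143 0.2042]
[[-0.001, -0.0, -0.004], [-0.002, -0.0, -0.004], [-0.001, -0.0, -0.004]]
[[-0.0, -0.0, -0.0], [-0.0, -0.0, -0.0], [-0.0, -0.0, -0.0]]
```

View pics/w6.png

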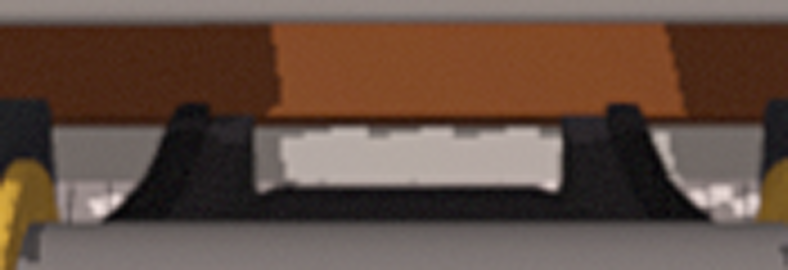

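```bash
python3 - <<'E'
from h import *
o=env.get_obs();p,R=now();F=np.array(o["force"]);M=np.array(o["wrist_torque"]);print(F,M,p,o["time_s"])
F2=F+[0,0,3]  # remove bar weight roughly
r=np.cross(F2,M)/(F2@F2)
Z=Ro.from_euler('z',9.5,degrees=True);jo=np.array([.681,-.015,0])
print("F jig",Z.apply(F2))
for k in np.arange(-.25,.26,.05):
    q=p+r+k*F2/np.linalg.norm(F2);print(Z.apply(q-jo).round(3))
E
```

```text
[-15.95328775  -3.05903037  30.88862036] [-1.2650731   0.30514172 -0.62071783] [0.52216438 0.01269482 0.1961371 ] 7.95
F jig [-15.22961237  -5.65012956  33.88862036]
[-0.06   0.001 -0.035]
[-0.08  -0.007  0.01 ]
[-0.1   -0.014  0.055]
[-0.12  -0.022  0.1  ]
[-0.141 -0.029  0.145]
[-0.161 -0.037  0.19 ]
[-0.181 -0.044  0.235]
[-0.201 -0.052  0.28 ]
[-0.222 -0.059  0.325]
[-0.242 -0.067  0.37 ]
[-0.262 -0.074  0.415]
```

Call:
send_rows:
  xyz:
    - [0.002,0,-0.004]
    - [0.002,0,-0.004]
    - [0.002,0,-0.004]
    - [0,0,0]
    - [0,0,0]
  rotation:
    - [0,0,0]
    - [0,0,0]
    - [0,0,0]
    - [0,0,0]
    - [0,0,0]
  jaw: [0,0,0,0,0]

```text
time_s: 8.45
tool_pos: [0.5175, 0.0138, 0.2026]
tool_rot: [-180.0, -31.2, -9.4]
force: [0.5, -0.2, -2.5]
grip_width: 0.0353
grasp_force: 40.0
```

```bash
cat >> h.py <<'E'
J0=np.array([.681,-.015,0]);ZJ=Ro.from_euler('z',9.5,degrees=True)
def rep():
    o=env.get_obs();p,R=now();g=p+R.apply([0,0,env.grip_depth])
    print("t",round(o["time_s"],2),"rot",np.round(o["tool_rot"],2),"Fjig",ZJ.apply(o["force"]).round(1),"M",np.round(o["wrist_torque"],2),"g jig",ZJ.apply(g-J0).round(4),"w",round(o["grip_width"],4))
E
python3 - <<'E'
from h import *
rep();c=env.read_camera("wrist")
for x in(240,245,250,385,390,395,312): print(x,c["image"][226:262,x].sum(1).tolist())
a=cv2.imread("pics/w3.png")
for x in(240,250,385,312): print("w3",x,a[226:262,x].astype(int).sum(1).tolist())
E
```

```text
t 8.45 rot [-179.97  -31.21   -9.44] Fjig [ 0.5 -0.1 -2.5] M [ 0.12  1.06 -0.04] g jig [-0.0812  0.0016  0.0628] w 0.0353
240 [325, 331, 330, 328, 328, 329, 333, 324, 329, 324, 327, 327, 328, 332, 326, 327, 331, 327, 351, 373, 356, 329, 308, 304, 314, 319, 319, 324, 275, 258, 294, 316, 328, 339, 353, 358]
245 [325, 327, 327, 329, 329, 329, 328, 329, 327, 331, 327, 330, 328, 326, 325, 324, 328, 328, 347, 405, 442, 440, 436, 433, 436, 436, 444, 420, 331, 257, 292, 305, 331, 342, 353, 355]
250 [330, 324, 332, 326, 329, 331, 332, 333, 329, 328, 328, 330, 329, 326, 322, 371, 429, 424, 404, 401, 439, 442, 444, 432, 353, 194, 52, 70, 183, 266, 299, 312, 328, 339, 352, 360]
385 [331, 329, 331, 329, 327, 329, 326, 331, 327, 333, 326, 323, 324, 311, 326, 442, 535, 535, 488, 420, 415, 418, 420, 418, 419, 421, 423, 397, 317, 261, 284, 309, 325, 340, 354, 358]
390 [322, 331, 333, 329, 333, 336, 327, 324, 328, 322, 329, 329, 323, 328, 446, 539, 535, 462, 367, 371, 323, 316, 323, 335, 332, 351, 340, 332, 292, 258, 290, 312, 325, 345, 350, 360]
395 [315, 270, 217, 150, 127, 129, 124, 100, 98, 99, 98
[... 352 characters left out ...]
1, 223, 213, 199, 343, 656, 741, 718, 715, 691, 662, 659, 664, 659, 701, 747, 748, 748, 752, 732, 587, 337, 343, 387, 402, 414, 427, 434]
w3 250 [226, 217, 217, 218, 221, 222, 221, 222, 222, 224, 213, 200, 341, 660, 750, 711, 719, 744, 742, 744, 744, 748, 754, 752, 679, 450, 167, 89, 226, 330, 366, 385, 402, 415, 425, 429]
w3 385 [217, 221, 215, 220, 227, 215, 223, 221, 226, 213, 195, 221, 475, 680, 735, 727, 724, 726, 727, 725, 724, 722, 723, 725, 726, 729, 735, 711, 572, 335, 346, 380, 399, 415, 424, 436]
w3 312 [220, 224, 223, 222, 228, 221, 218, 222, 228, 221, 212, 203, 372, 656, 752, 741, 742, 728, 594, 214, 131, 181, 210, 230, 252, 255, 256, 248, 272, 323, 364, 386, 401, 414, 427, 435]
```

```bash
python3 - <<'E'
from h import *
c=env.read_camera("wrist");p,R=now();g=p+R.apply([0,0,env.grip_depth])
Y=Ro.from_euler('z',-9.5,degrees=True)
def rows(al,dx,dz):
    P=np.array([[.016,.04,.006],[.008,.0,.04]])-[-.002+dx,0,.033+dz]
    P=Y.apply(Ro.from_euler('y',al,degrees=True).apply(P))+g
    return proj(c,P)[:,1].round(1)
for a in(0,5,10,15,20,25):print(a,[rows(a,dx,dz).tolist() for dx in(0,.003) for dz in(0,-.01)])
E
```

```text
0 [[237.9, 242.5], [234.6, 238.7], [243.1, 249.0], [240.2, 245.7]]
5 [[242.5, 241.6], [238.0, 235.8], [247.7, 247.9], [243.4, 242.6]]
10 [[247.3, 240.8], [241.5, 233.2], [252.4, 247.0], [246.8, 239.7]]
15 [[252.2, 240.3], [245.1, 230.9], [257.2, 246.2], [250.2, 237.0]]
20 [[257.2, 240.0], [248.8, 228.9], [262.0, 245.6], [253.8, 234.7]]
25 [[262.2, 239.9], [252.7, 227.3], [266.8, 245.2], [257.4, 232.7]]
```

Call:
send_rows:
  xyz:
    - [-0.007,0,-0.004]
    - [-0.001,0,0.0017]
    - [-0.001,0,0.0017]
    - [-0.001,0,0.0017]
    - [-0.001,0,0.0017]
    - [-0.001,0,0.0017]
    - [-0.001,0,0.0017]
    - [0,0,0]
    - [0,0,0]
  rotation:
    - [0,0,0]
    - [0,0,0]
    - [0,0,0]
    - [0,0,0]
    - [0,0,0]
    - [0,0,0]
    - [0,0,0]
    - [0,0,0]
    - [0,0,0]
  jaw: [0,0,0,0,0,0,0,0,0]

```text
time_s: 9.45
tool_pos: [0.5132, 0.0146, 0.1967]
tool_rot: [-179.9, -31.9, -9.5]
force: [-17.4, -2.6, 30.9]
grip_width: 0.0353
grasp_force: 40.0
```

```bash
python3 -c "
from h import *
rep()"
```

```text
t 9.45 rot [-179.86  -31.88   -9.54] Fjig [-16.8  -5.4  30.9] M [-0.98  0.86 -0.55] g jig [-0.084   0.0018  0.0579] w 0.0353
```

```bash
python3 - <<'E'
from h import *
p,R=now();g=p+R.apply([0,0,env.grip_depth]);y=np.radians(-9.5)
b=[g[0]+.002*np.cos(y),g[1]+.002*np.sin(y),y]
Bx=[[-.016,.09],[.016,.09],[.016,-.09],[-.016,-.09]]
o=np.zeros((600,800,3),np.uint8)
def tile(n,x,yy,w,h,s,ox,oy,ov):
    c=env.read_camera(n);i=cv2.resize(c["image"][yy:yy+h,x:x+w],None,fx=s,fy=s,interpolation=cv2.INTER_CUBIC)
    if ov:
        for z0,col in((g[2]-.033,(0,0,255)),(.012,(0,255,0))):
            P=[q+[.0] for q in Bx]
            q=((proj(c,place(b,P,z0))-[x,yy]+.5)*s)
            for k in range(4):cv2.circle(i,tuple(int(v) for v in q[k]),2,col,-1)
    o[oy:oy+i.shape[0],ox:ox+i.shape[1]]=i[:600-oy,:800-ox]
tile("side",305,185,75,70,5,0,0,False)
tile("side",305,185,75,70,5,400,0,True)
tile("scene",290,175,65,62,4,0,352,False)
tile("wrist",140,205,360,65,1.4,265,352,False)
tile("wrist",225,225,180,45,2.9,265,450,False)
cv2.imwrite("pics/c10.png",o)
E
```

```text
(no output)
```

View pics/c10.png

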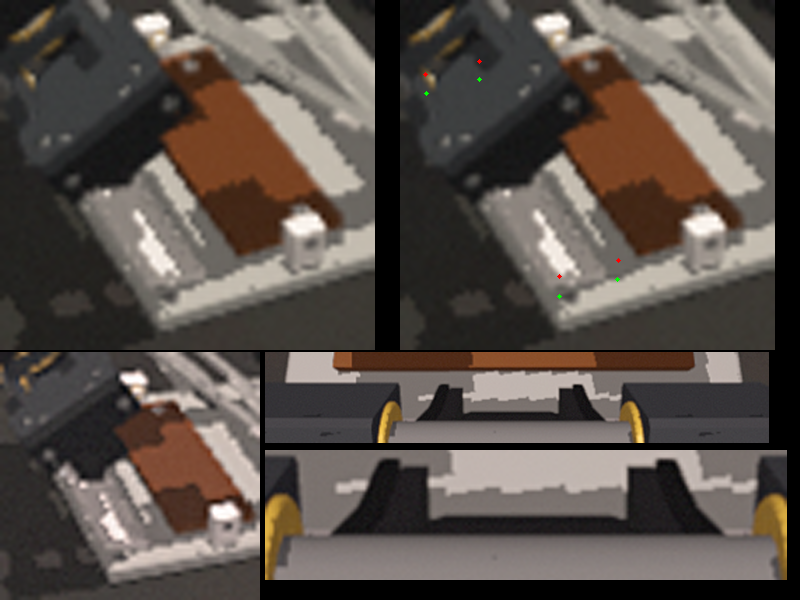

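Picture: the bar is in the lane but pitched nose-down in the grip. Its right end shows at about (163–205, 275–292) in the side crop, narrower than the model, with a glint. So it pivoted about the pinch axis and its front edge is on the bed. I'll relieve the load, loosen the grip so it settles flat, then open.

Call:
send_rows:
  xyz:
    - [0.002,0,-0.003]
    - [0.001,0,-0.002]
    - [0,0,0]
    - [0,0,0]
    - [0,0,0]
  rotation:
    - [0,0,0]
    - [0,0,0]
    - [0,0,0]
    - [0,0,0]
    - [0,0,0]
  jaw: [0,0,0,0,0]
  newtons: 3

```text
time_s: 10.2
tool_pos: [0.5103, 0.0151, 0.1971]
tool_rot: [-179.9, -31.3, -9.5]
force: [-3.1, -0.3, 3.9]
grip_width: 0.0358
grasp_force: 3.0
```

```bash
python3 -c "
from h import *
rep()"
```

```text
t 10.2 rot [-179.95  -31.3    -9.45] Fjig [-3.  -0.9  3.9] M [-0.09  0.88 -0.15] g jig [-0.0884  0.0017  0.0574] w 0.0358
```

Call:
send_rows:
  xyz:
    - [0,0,0]
    - [0,0,0]
    - [0,0,0]
    - [0,0,0]
    - [0,0,0]
  rotation:
    - [0,0,0]
    - [0,0,0]
    - [0,0,0]
    - [0,0,0]
    - [0,0,0]
  jaw: [0.6,0.6,0.6,0.6,0.6]

```text
time_s: 10.7
tool_pos: [0.5101, 0.0151, 0.197]
tool_rot: [-179.9, -31.3, -9.5]
force: [-0.2, -0.2, 0.5]
grip_width: 0.0519
grasp_force: 0.0
```

```bash
python3 - <<'E'
from h import *
rep()
c=env.read_camera("wrist")
i=c["image"].astype(int).sum(2)
for x in(200,225,250,300,312,325,390): print(x,i[222:262,x].tolist())
p,R=now();g=p+R.apply([0,0,env.grip_depth]);Y=-9.5
for dx in(-.005,0,.005):
    o=g+Ro.from_euler('z',Y,degrees=True).apply([.002+dx,0,0]);b=[o[0],o[1],np.radians(Y)]
    print(dx,proj(c,place(b,[[.016,0,.006],[.016,.05,.006],[.008,0,.04],[-.012,0,.04],[-.016,.05,.006]],.012))[:,1].round(1))
E
```

```text
t 10.7 rot [-179.95  -31.27   -9.45] Fjig [-0.2 -0.3  0.5] M [0.06 0.77 0.02] g jig [-0.0886  0.0017  0.0572] w 0.0519
200 [553, 554, 559, 564, 491, 258, 144, 152, 163, 165, 135, 108, 93, 96, 89, 97, 86, 110, 237, 307, 289, 254, 246, 246, 248, 250, 247, 241, 243, 242, 236, 240, 254, 286, 320, 339, 353, 364, 375, 378]
225 [345, 346, 345, 347, 345, 346, 352, 345, 353, 346, 346, 346, 346, 345, 348, 350, 347, 348, 346, 348, 346, 348, 346, 347, 348, 342, 339, 375, 437, 472, 474, 447, 342, 277, 316, 333, 348, 363, 371, 381]
250 [346, 344, 347, 351, 356, 299, 120, 49, 55, 62, 61, 61, 71, 53, 57, 66, 68, 60, 59, 66, 78, 77, 86, 100, 89, 95, 94, 116, 134, 138, 134, 145, 208, 285, 313, 333, 347, 359, 372, 381]
300 [550, 550, 551, 553, 548, 552, 558, 507, 351, 343, 348, 351, 346, 348, 349, 345, 347, 344, 346, 349, 344, 345, 353, 344, 346, 345, 343, 383, 440, 462, 461, 443, 350, 272, 313, 336, 346, 361, 369, 377]
312 [550, 551, 550, 550, 550, 552, 553, 557, 511, 350, 339, 345, 349, 349, 343, 348, 347, 349, 348, 346, 345, 345, 345, 351, 344, 345, 347, 378, 441, 459, 462, 440, 351, 269, 303, 331, 347, 357, 369, 378]
325 [549, 552, 549, 548, 550, 559, 508, 350, 340, 345, 347, 346, 349, 345, 347, 351, 346, 342, 347, 346, 346, 347, 352, 347, 344, 344, 344, 378, 439, 457, 457, 436, 347, 273, 307, 335, 347, 353, 373, 376]
390 [347, 348, 345, 344, 346, 461, 559, 557, 496, 353, 334, 349, 346, 345, 345, 356, 358, 340, 304, 247, 147, 78, 61, 48, 60, 75, 84, 89, 84, 92, 76, 98, 208, 285, 316, 333, 350, 356, 372, 382]
-0.005 [250.1 249.8 256.7 299.1 305.8]
0 [241.7 241.5 246.5 288.2 296.7]
0.005 [233.5 233.3 236.5 277.5 287.7]
```

Call:
send_rows:
  xyz:
    - [-0.0028,0,0.0024]
    - [-0.0028,0,0.0024]
    - [-0.0028,0,0.0024]
    - [-0.0028,0,0.0024]
    - [0,0,0]
    - [0,0,0]
  rotation:
    - [0,0,0]
    - [0,0,0]
    - [0,0,0]
    - [0,0,0]
    - [0,0,0]
    - [0,0,0]
  jaw: [0.6,0.6,0.6,0.6,0.6,0.6]

```text
time_s: 11.35
tool_pos: [0.5055, 0.0159, 0.1828]
tool_rot: [-180.0, -31.3, -9.4]
force: [-0.2, 0.1, -1.1]
grip_width: 0.052
grasp_force: 0.0
```

```bash
python3 - <<'E'
from h import *
rep()
c=env.read_camera("wrist")
i=c["image"].astype(int).sum(2)
for x in(215,225,300,312,325,400): print(x,i[232:262,x].tolist())
p,R=now();g=p+R.apply([0,0,env.grip_depth]);Y=-9.5
for dx in(-.005,0,.005):
    o=g+Ro.from_euler('z',Y,degrees=True).apply([.002+dx,0,0]);b=[o[0],o[1],np.radians(Y)]
    print(dx,proj(c,place(b,[[.016,0,.006],[.016,.05,.006],[.008,0,.04],[-.012,0,.04],[-.016,.05,.006]],.012))[:,1].round(1))
print(proj(c,np.array([ZJ.inv().apply([-.05,y,.012])+J0 for y in(.04,0,-.04)])).round(1).tolist())
print(i[195:235,312].tolist())
E
```

```text
t 11.35 rot [-179.96  -31.25   -9.44] Fjig [-0.2  0.1 -1.1] M [ 0.06  0.7  -0.01] g jig [-0.0934  0.0017  0.043 ] w 0.052
215 [375, 375, 374, 371, 373, 401, 468, 505, 506, 501, 493, 487, 496, 494, 493, 494, 501, 499, 496, 495, 499, 465, 360, 299, 340, 362, 376, 389, 403, 405]
225 [378, 373, 375, 374, 373, 402, 460, 480, 468, 466, 444, 421, 417, 427, 409, 382, 365, 349, 351, 346, 362, 405, 366, 306, 334, 362, 378, 388, 402, 411]
300 [374, 376, 378, 374, 369, 406, 469, 493, 493, 504, 440, 207, 124, 142, 169, 196, 213, 231, 233, 232, 236, 232, 256, 306, 344, 359, 377, 391, 395, 409]
312 [379, 376, 375, 373, 373, 406, 467, 493, 493, 498, 438, 199, 116, 147, 174, 192, 216, 226, 237, 226, 228, 232, 249, 306, 337, 359, 377, 389, 400, 409]
325 [379, 375, 377, 376, 374, 402, 447, 430, 430, 438, 388, 190, 128, 143, 171, 193, 206, 225, 225, 228, 233, 220, 252, 304, 343, 357, 376, 391, 395, 409]
400 [373, 374, 374, 374, 378, 411, 465, 478, 473, 474, 474, 478, 476, 474, 477, 477, 480, 485, 436, 286, 116, 98, 220, 310, 346, 361, 377, 389, 402, 409]
-0.005 [246.2 245.9 252.5 298.8 306. ]
0 [237.3 237.  241.5 286.9 296.2]
0.005 [228.5 228.2 230.6 275.2 286.6]
[[251.8, 197.3], [318.5, 197.4], [385.2, 197.6]]
[134, 223, 348, 492, 594, 588, 582, 581, 581, 580, 584, 582, 583, 579, 583, 580, 582, 579, 581, 582, 585, 588, 572, 487, 379, 371, 377, 375, 376, 374, 378, 374, 379, 375, 377, 375, 375, 379, 376, 375]
```

The bar now lies flat (front edge at row 237.6, block at row 242.5, both as the model predicts), 25 mm short of the blank. I'll regrip and slide it forward.

Call:
send_rows:
  xyz:
    - [0,0,0]
    - [0,0,0]
    - [0,0,0]
    - [0,0,0]
    - [0.0034,0,0.0021]
    - [0.0034,0,0.0021]
    - [0.0034,0,0.0021]
    - [0.0034,0,0.0021]
    - [0.0034,0,0.0021]
    - [0,0,0]
    - [0,0,0]
  rotation:
    - [0,0,0]
    - [0,0,0]
    - [0,0,0]
    - [0,0,0]
    - [0,0,0]
    - [0,0,0]
    - [0,0,0]
    - [0,0,0]
    - [0,0,0]
    - [0,0,0]
    - [0,0,0]
  jaw: [0,0,0,0,0,0,0,0,0,0,0]
  newtons: 15

```text
time_s: 12.5
tool_pos: [0.5256, 0.0125, 0.1832]
tool_rot: [-179.9, -31.3, -9.5]
force: [-1.3, 0.6, 2.9]
grip_width: 0.0358
grasp_force: 15.0
```

```bash
cat >> h.py <<'E'
def edges(cols=(215,225,300,312,325,400)):
    c=env.read_camera("wrist");i=c["image"].astype(int).sum(2)
    for x in cols: print(x,i[180:262,x].tolist())
    p,R=now();g=p+R.apply([0,0,env.grip_depth]);b=[*(g+ZJ.inv().apply([.002,0,0]))[:2],np.radians(-9.5)]
    print("model bar front, block front",proj(c,place(b,[[.016,0,.006],[.008,0,.04]],.012))[:,1].round(1),"blank bottom",proj(c,np.array([ZJ.inv().apply([-.05,0,.012])+J0]))[0,1].round(1))
E
python3 - <<'E'
from h import *
rep();edges((225,312,400))
E
```

```text
t 12.5 rot [-179.93  -31.32   -9.47] Fjig [-1.3  0.4  2.9] M [-0.08  0.66 -0.04] g jig [-0.0728  0.0017  0.0435] w 0.0358
225 [489, 489, 477, 473, 466, 460, 460, 459, 463, 454, 455, 450, 448, 450, 443, 441, 436, 441, 434, 428, 425, 416, 382, 329, 269, 193, 135, 135, 126, 144, 142, 136, 139, 155, 144, 141, 128, 138, 134, 147, 136, 145, 140, 149, 135, 141, 134, 110, 100, 98, 90, 91, 106, 107, 103, 95, 109, 110, 100, 99, 82, 94, 121, 159, 215, 264, 284, 294, 288, 294, 293, 292, 296, 289, 286, 281, 290, 295, 288, 300, 310, 286]
312 [491, 483, 480, 472, 465, 461, 460, 459, 461, 455, 452, 452, 448, 448, 446, 441, 437, 430, 427, 426, 424, 421, 373, 325, 290, 247, 253, 244, 248, 252, 246, 252, 249, 245, 252, 253, 244, 246, 246, 248, 240, 242, 249, 244, 240, 251, 257, 228, 127, 98, 192, 307, 440, 538, 533, 528, 525, 527, 527, 536, 490, 295, 79, 71, 78, 87, 76, 77, 87, 78, 84, 74, 78, 92, 135, 174, 188, 261, 334, 343, 354, 361]
400 [489, 484, 477, 470, 463, 464, 459, 456, 459, 455, 454, 453, 449, 441, 445, 438, 435, 430, 430, 426, 425, 412, 370, 325, 265, 164, 134, 136, 137, 141, 132, 152, 148, 132, 135, 144, 143, 143, 142, 142, 145, 142, 131, 133, 137, 135, 127, 105, 103, 100, 98, 100, 101, 84, 99, 90, 90, 91, 84, 95, 164, 226, 239, 244, 233, 231, 237, 233, 231, 232, 230, 226, 225, 220, 226, 213, 196, 201, 288, 344, 364, 364]
model bar front, block front [237.9 242.1] blank bottom 231.4
```

Call:
send_rows:
  xyz:
    - [0.0017,0,0.001]
    - [0.0017,0,0.001]
    - [0.0009,0,0.0005]
    - [0.0004,0,0.0014]
    - [0,0,0]
    - [0,0,0]
  rotation:
    - [0,0,0]
    - [0,0,0]
    - [0,0,0]
    - [0,0,0]
    - [0,0,0]
    - [0,0,0]
  jaw: [0,0,0,0,0,0]

```text
time_s: 13.15
tool_pos: [0.5313, 0.0116, 0.182]
tool_rot: [-179.9, -31.3, -9.5]
force: [-2.5, -0.2, 3.1]
grip_width: 0.0357
grasp_force: 15.0
```

```bash
python3 - <<'E'
from h import *
rep()
E
```

```text
t 13.15 rot [-179.95  -31.28   -9.45] Fjig [-2.4 -0.6  3.1] M [0.06 0.86 0.04] g jig [-0.0671  0.0018  0.0422] w 0.0357
```

Call:
send_rows:
  xyz:
    - [0.0009,0,0.0005]
    - [0.0009,0,0.0005]
    - [0,0,0]
    - [0,0,0]
  rotation:
    - [0,0,0]
    - [0,0,0]
    - [0,0,0]
    - [0,0,0]
  jaw: [0,0,0,0]

```text
time_s: 13.55
tool_pos: [0.533, 0.0113, 0.1816]
tool_rot: [-180.0, -31.2, -9.5]
force: [-3.7, 1.2, 2.7]
grip_width: 0.0356
grasp_force: 15.0
```

```bash
python3 - <<'E'
from h import *
rep();edges((225,290,312,400))
E
```

```text
t 13.55 rot [-179.96  -31.22   -9.45] Fjig [-3.9  0.6  2.7] M [0.21 1.27 0.12] g jig [-0.0656  0.0017  0.0418] w 0.0356
225 [116, 109, 104, 91, 85, 94, 133, 218, 295, 379, 416, 411, 407, 402, 402, 399, 403, 405, 407, 401, 402, 406, 400, 400, 406, 404, 402, 404, 404, 403, 400, 400, 405, 403, 400, 403, 405, 399, 398, 397, 399, 402, 402, 402, 405, 411, 421, 433, 447, 453, 465, 468, 464, 457, 453, 446, 439, 433, 425, 421, 417, 420, 419, 411, 417, 413, 410, 409, 404, 406, 399, 397, 390, 389, 391, 382, 353, 297, 258, 234, 220, 222]
290 [112, 117, 121, 113, 106, 110, 111, 112, 117, 105, 120, 101, 108, 104, 116, 106, 116, 106, 111, 107, 99, 100, 103, 187, 339, 411, 405, 404, 403, 403, 403, 404, 405, 401, 402, 402, 400, 403, 400, 400, 404, 404, 400, 402, 406, 410, 425, 438, 441, 453, 463, 470, 468, 462, 455, 444, 441, 433, 430, 421, 420, 417, 417, 416, 413, 412, 412, 408, 404, 402, 399, 397, 393, 392, 384, 385, 359, 307, 239, 186, 176, 195]
312 [399, 398, 398, 403, 404, 404, 402, 401, 402, 404, 402, 398, 399, 401, 403, 405, 404, 405, 407, 401, 401, 404, 399, 399, 403, 403, 401, 403, 400, 406, 406, 403, 402, 403, 405, 405, 399, 404, 402, 405, 405, 402, 404, 401, 406, 413, 425, 437, 444, 454, 467, 469, 466, 460, 451, 449, 438, 430, 427, 424, 422, 416, 417, 415, 413, 411, 408, 408, 403, 399, 397, 397, 392, 389, 385, 385, 359, 305, 238, 191, 184, 195]
400 [399, 405, 398, 402, 409, 409, 401, 360, 313, 212, 134, 99, 83, 104, 103, 112, 102, 108, 117, 106, 110, 100, 84, 188, 339, 414, 408, 403, 402, 398, 401, 400, 399, 401, 401, 400, 404, 405, 404, 402, 400, 401, 400, 405, 410, 408, 425, 434, 442, 456, 464, 468, 468, 461, 454, 445, 438, 430, 424, 423, 419, 423, 416, 416, 417, 410, 409, 404, 408, 398, 395, 395, 387, 388, 388, 381, 347, 296, 235, 189, 190, 188]
model bar front, block front [237.2 241.4] blank bottom 243.3
```

Call:
send_rows:
  xyz:
    - [0,0,0]
    - [0,0,0]
    - [0,0,0]
    - [0,0,-0.01]
    - [0,0,-0.01]
    - [0,0,-0.01]
    - [0,0,-0.01]
    - [0,0,-0.01]
    - [-0.0128,0,-0.0078]
    - [-0.0128,0,-0.0078]
    - [-0.0128,0,-0.0078]
    - [-0.0128,0,-0.0078]
    - [0,0,0]
    - [0,0,0]
    - [0,0,0]
  rotation:
    - [0,0,0]
    - [0,0,0]
    - [0,0,0]
    - [0,0,0]
    - [0,0,0]
    - [0,0,0]
    - [0,0,0]
    - [0,0,0]
    - [0,0,0]
    - [0,0,0]
    - [0,0,0]
    - [0,0,0]
    - [0,0,0]
    - [0,0,0]
    - [0,0,0]
  jaw: [0.7,0.7,0.7,0.7,0.7,0.7,0.7,0.7,0.7,0.7,0.7,0.7,0.7,0.7,0.7]

```text
time_s: 15.1
tool_pos: [0.4492, 0.0253, 0.2254]
tool_rot: [-179.9, -31.3, -9.5]
force: [0.5, 0.0, -0.0]
grip_width: 0.0608
grasp_force: 0.0
```

```bash
python3 - <<'E'
from h import *
rep()
c=env.read_camera("wrist");i=c["image"];cv2.imwrite("pics/w7.png",i)
Y=-9.5
b=[*(J0+ZJ.inv().apply([-.066,0,0]))[:2],np.radians(Y)]
print("bar flush model",proj(c,place(b,[[.016,.08,.006],[.016,-.08,.006],[-.016,.085,.006],[-.016,-.085,.006],[-.016,.085,0],[-.016,-.085,0]],.012)).round(1).tolist())
print("blank bottom/top near",proj(c,place([J0[0],J0[1],np.radians(Y)],[[-.05,.075,.012],[-.05,-.075,.012],[-.05,.075,.02],[-.05,-.075,.02]])).round(1).tolist())
s=i.astype(int)
for x in(215,225,235,265,360,385,395,405):print(x,[tuple(v) if 0 else int(v.sum()) for v in s[118:185,x]])
E
```

```text
t 15.1 rot [-179.92  -31.34   -9.48] Fjig [ 0.5  0.1 -0. ] M [ 0.09  0.78 -0.01] g jig [-0.1502  0.0017  0.0858] w 0.0608
bar flush model [[212.6, 140.0], [423.5, 140.4], [201.7, 179.7], [434.5, 180.1], [204.3, 182.4], [431.7, 182.9]]
blank bottom/top near [[221.3, 143.6], [414.7, 143.9], [218.4, 138.8], [417.7, 139.2]]
215 [278, 280, 288, 278, 287, 284, 284, 285, 289, 293, 293, 295, 297, 294, 290, 297, 297, 293, 297, 299, 284, 163, 135, 119, 167, 307, 464, 625, 627, 621, 618, 620, 619, 619, 619, 620, 619, 618, 621, 620, 620, 618, 620, 620, 619, 619, 622, 620, 620, 620, 620, 619, 620, 680, 750, 750, 743, 745, 748, 753, 753, 754, 752, 748, 742, 742, 741]
225 [169, 174, 181, 171, 172, 178, 180, 175, 177, 175, 173, 173, 177, 175, 166, 164, 179, 177, 176, 174, 169, 149, 141, 129, 190, 446, 652, 609, 429, 408, 411, 413, 410, 413, 413, 412, 412, 415, 485, 608, 612, 607, 609, 609, 608, 610, 609, 607, 603, 610, 634, 636, 614, 548, 530, 530, 531, 526, 525, 524, 534, 530, 527, 523, 519, 512, 514]
235 [168, 179, 178, 170, 179, 174, 172, 180, 173, 184, 172, 176, 175, 174, 184, 174, 184, 181, 178
[... 1241 characters left out ...]
 477, 499, 503, 621]
395 [175, 181, 175, 173, 176, 171, 177, 178, 169, 176, 172, 177, 179, 177, 177, 175, 180, 173, 190, 174, 172, 147, 139, 131, 186, 322, 409, 404, 402, 405, 401, 401, 402, 404, 405, 397, 392, 401, 494, 626, 590, 410, 388, 402, 401, 403, 403, 408, 405, 404, 399, 398, 428, 484, 514, 508, 513, 512, 510, 507, 507, 504, 505, 504, 501, 501, 569]
405 [179, 161, 172, 175, 182, 179, 178, 179, 179, 176, 170, 172, 178, 178, 177, 180, 171, 178, 181, 175, 177, 143, 147, 126, 186, 316, 410, 406, 401, 400, 405, 403, 401, 399, 402, 402, 403, 401, 403, 404, 402, 402, 402, 403, 402, 403, 402, 402, 406, 399, 401, 399, 423, 478, 491, 472, 472, 472, 466, 461, 480, 508, 507, 502, 503, 613, 734]
```

```bash
python3 - <<'E'
from h import *
s=cv2.imread("pics/w7.png").astype(int).sum(2)
print("row178",[(x,int(s[178,x])) for x in list(range(185,215,3))+list(range(420,450,3))])
print("row195",s[195,190:450:4].tolist());print("row210",s[210,190:450:4].tolist())
print("col312",s[165:255,312].tolist());print("col290",s[165:255,290].tolist())
c=env.read_camera("wrist")
b=[*(J0+ZJ.inv().apply([-.091,0,0]))[:2],np.radians(-9.5)]
print(proj(c,place(b,[[.016,.09,.006],[.016,-.09,.006],[-.016,.09,.006],[.008,0,.04],[-.012,.018,.04],[-.012,-.018,.04]],.012)).round(1).tolist())
E
```

```text
row178 [(185, 620), (188, 623), (191, 617), (194, 750), (197, 750), (200, 748), (203, 748), (206, 722), (209, 749), (212, 739), (420, 511), (423, 504), (426, 498), (429, 507), (432, 466), (435, 504), (438, 416), (441, 607), (444, 609), (447, 610)]
row195 [448, 743, 188, 220, 325, 741, 740, 742, 740, 740, 740, 740, 740, 740, 740, 740, 740, 738, 739, 739, 739, 738, 736, 737, 743, 65, 94, 87, 82, 86, 88, 105, 87, 87, 92, 104, 93, 85, 313, 732, 726, 725, 724, 723, 723, 721, 723, 722, 721, 720, 720, 721, 719, 718, 718, 717, 715, 715, 715, 715, 718, 716, 725, 435, 433]
row210 [741, 746, 746, 747, 747, 748, 748, 748, 749, 748, 748, 749, 748, 750, 748, 749, 748, 748, 747, 748, 746, 748, 747, 747, 747, 746, 747, 534, 650, 752, 753, 520, 650, 649, 751, 512, 581, 644, 743, 740, 740, 738, 739, 738, 738, 737, 736, 736, 736, 735, 735, 736, 733, 732, 732, 732, 730, 730, 731, 730, 729, 727, 727, 560, 562]
col312 [160, 171, 195, 196, 203, 201, 215, 216, 225, 227, 228, 235, 237, 234, 244, 240, 247, 254, 259, 260, 263, 275, 268, 239, 216, 186, 147, 125, 111, 102, 94, 98, 84, 90, 92, 99, 96, 100, 81, 86, 232, 431, 521, 508, 510, 537, 651, 713, 467, 380, 266, 129, 127, 144, 184, 225, 226, 231, 229, 218, 225, 221, 223, 224, 233, 220, 225, 223, 226, 230, 228, 225, 226, 228, 233, 218, 232, 226, 225, 226, 223, 222, 232, 229, 233, 224, 229, 219, 207, 268]
col290 [286, 153, 155, 173, 164, 179, 174, 174, 169, 170, 181, 174, 182, 182, 180, 189, 189, 191, 207, 208, 212, 214, 216, 210, 188, 162, 135, 96, 80, 51, 65, 104, 167, 249, 368, 474, 592, 705, 708, 726, 750, 744, 736, 735, 740, 746, 753, 716, 468, 382, 264, 140, 135, 136, 136, 173, 226, 224, 223, 227, 219, 225, 221, 218, 219, 226, 225, 221, 228, 230, 226, 226, 228, 227, 230, 231, 228, 231, 229, 222, 227, 226, 223, 229, 226, 224, 227, 225, 229, 261]
[[195.7, 170.5], [440.2, 170.9], [190.9, 212.6], [318.4, 162.3], [288.9, 192.6], [347.9, 192.7]]
```

The bar is back at jig x = -91, flat and parallel. So in the pinch it tipped about its front edge, with its block moving forward, and fell back when I released it. The push has to be low, so I'll use closed fingertips against the foot of the block from behind.

```bash
python3 - <<'E'
from h import *
def G(x,z,y=0.0017):return J0+ZJ.inv().apply([x,y,z])
plan([(tcp(G(-.125,.041),-9.5,25),Rt(-9.5,25),6)],nd=4)
E
```

```text
6 max 0.0087 0.019 end [0.4898 0.0187 0.1891]
[[0.0028, -0.0, 0.0087], [0.0029, -0.0001, 0.0086], [0.0031, -0.0, 0.0086], [0.0032, -0.0001, 0.0085], [0.0034, -0.0, 0.0085], [0.0035, -0.0, 0.0084]]
[[-0.0, -0.018, 0.0], [-0.0, -0.019, 0.0], [-0.001, -0.018, 0.0], [0.0, -0.018, 0.0], [-0.0, -0.019, 0.0], [-0.0, -0.018, 0.0]]
```

Call:
send_rows:
  xyz:
    - [0,0,0]
    - [0,0,0]
    - [0,0,0]
    - [0.0028,0,0.0087]
    - [0.0029,0,0.0086]
    - [0.0031,0,0.0086]
    - [0.0032,0,0.0085]
    - [0.0034,0,0.0085]
    - [0.0035,0,0.0084]
    - [0,0,0]
    - [0,0,0]
    - [0,0,0]
  rotation:
    - [0,0,0]
    - [0,0,0]
    - [0,0,0]
    - [0,-0.018,0]
    - [0,-0.019,0]
    - [0,-0.018,0]
    - [0,-0.018,0]
    - [0,-0.019,0]
    - [0,-0.018,0]
    - [0,0,0]
    - [0,0,0]
    - [0,0,0]
  jaw: [0,0,0,0,0,0,0,0,0,0,0,0]
  newtons: 10

```text
time_s: 16.4
tool_pos: [0.489, 0.0186, 0.1889]
tool_rot: [-180.0, -25.0, -9.4]
force: [0.0, 0.4, 0.1]
grip_width: 0.0004
grasp_force: 0.0
```

```bash
python3 - <<'E'
from h import *
rep()
E
```

```text
t 16.4 rot [-179.96  -24.97   -9.44] Fjig [-0.1  0.4  0.1] M [0.03 0.7  0.02] g jig [-0.1259  0.0016  0.0407] w 0.0004
```

Call:
send_rows:
  xyz:
    - [0.0027,0,0.0013]
    - [0.0027,0,0.0013]
    - [0.0027,0,0.0013]
    - [0.0027,0,0.0013]
    - [0.0027,0,0.0013]
    - [0.0027,0,0.0013]
    - [0.0027,0,0.0013]
    - [0.0027,0,0.0013]
    - [0,0,0]
    - [0,0,0]
  rotation:
    - [0,0,0]
    - [0,0,0]
    - [0,0,0]
    - [0,0,0]
    - [0,0,0]
    - [0,0,0]
    - [0,0,0]
    - [0,0,0]
    - [0,0,0]
    - [0,0,0]
  jaw: [0,0,0,0,0,0,0,0,0,0]

```text
time_s: 17.4
tool_pos: [0.5129, 0.0147, 0.1886]
tool_rot: [-179.9, -25.0, -9.4]
force: [-2.1, 0.8, 1.5]
grip_width: 0.0006
grasp_force: 0.9
```

```bash
cat >> h.py <<'E'
def bar(cols=(200,210,220,230,240,400,410,420,430)):
    c=env.read_camera("wrist");i=c["image"].astype(int).sum(2);cv2.imwrite("pics/cur.png",c["image"])
    J=[*J0[:2],np.radians(-9.5)]
    for x in cols: print(x,i[140:225,x].tolist())
    print("blank bottom",proj(c,place(J,[[-.05,0,.012]])).round(1).tolist())
    for f in(-.07,-.06,-.055,-.05):print(f,proj(c,place(J,[[f,.08,.018],[f,-.08,.018]])).round(1).tolist())
E
python3 - <<'E'
from h import *
rep();bar()
E
```

```text
t 17.4 rot [-179.95  -24.98   -9.45] Fjig [-2.2  0.4  1.5] M [ 0.1   0.84 -0.01] g jig [-0.1017  0.0018  0.0405] w 0.0006
200 [161, 160, 163, 169, 156, 150, 162, 159, 168, 167, 160, 163, 157, 165, 170, 164, 168, 164, 169, 155, 166, 166, 165, 164, 159, 159, 162, 172, 156, 162, 163, 144, 111, 115, 245, 389, 383, 377, 371, 376, 368, 418, 472, 377, 335, 325, 319, 317, 286, 284, 318, 428, 501, 501, 499, 495, 492, 494, 490, 485, 492, 496, 498, 496, 497, 494, 488, 487, 491, 494, 493, 489, 491, 487, 486, 485, 487, 492, 492, 490, 490, 493, 494, 497, 498]
210 [166, 164, 157, 161, 162, 166, 159, 163, 160, 161, 172, 161, 170, 168, 161, 163, 166, 163, 162, 168, 157, 167, 167, 166, 167, 165, 171, 167, 164, 169, 156, 141, 113, 120, 248, 388, 384, 379, 374, 373, 374, 418, 495, 449, 434, 454, 493, 497, 499, 499, 502, 501, 504, 499, 496, 495, 495, 493, 490, 491, 495, 498, 497, 496, 496, 493, 489, 492, 490, 493, 494, 495, 486, 487, 486, 487, 483, 488, 493, 491, 492, 493, 496, 497, 502]
220 [160, 157, 162, 167, 152, 164, 167, 156, 154, 168, 163, 161, 162, 161, 163, 157, 164, 167, 161, 166, 161, 164, 160
[... 2378 characters left out ...]
82, 484, 474, 465, 465, 464, 469, 473, 478, 480, 478, 474, 471, 473, 474, 477, 482]
430 [166, 161, 174, 165, 163, 164, 168, 163, 168, 166, 161, 159, 165, 168, 156, 166, 156, 171, 163, 170, 160, 165, 162, 158, 162, 150, 173, 172, 155, 169, 166, 138, 122, 118, 249, 388, 384, 382, 381, 375, 369, 400, 418, 330, 307, 331, 357, 357, 367, 386, 405, 443, 472, 472, 476, 475, 477, 479, 472, 473, 476, 484, 485, 479, 472, 474, 479, 477, 479, 479, 476, 469, 465, 464, 469, 471, 479, 482, 478, 474, 469, 471, 470, 470, 477]
blank bottom [[318.7, 175.2]]
-0.07 [[175.6, 207.0], [461.9, 207.7]]
-0.06 [[177.0, 189.5], [460.5, 190.2]]
-0.055 [[177.7, 180.9], [459.8, 181.6]]
-0.05 [[178.4, 172.4], [459.1, 173.0]]
```

The low push works: the blank's foot is at row 174 and the bar's front at row 181 on both sides, so it is parallel with about 4.5 mm left.

Call:
send_rows:
  xyz:
    - [0.0018,0,0.0008]
    - [0.0009,0,0.0004]
    - [0.0009,0,0.0004]
    - [0.0004,0,0.0002]
    - [0,0,0]
    - [0,0,0]
  rotation:
    - [0,0,0]
    - [0,0,0]
    - [0,0,0]
    - [0,0,0]
    - [0,0,0]
    - [0,0,0]
  jaw: [0,0,0,0,0,0]

```text
time_s: 18.05
tool_pos: [0.5171, 0.0139, 0.1886]
tool_rot: [-180.0, -25.0, -9.4]
force: [-4.0, 1.3, 2.0]
grip_width: 0.0007
grasp_force: 1.9
```

```bash
python3 - <<'E'
from h import *
rep();bar((190,220,240,400,420,440))
E
```

```text
t 18.05 rot [-179.95  -24.96   -9.45] Fjig [-4.2  0.6  2. ] M [0.17 1.11 0.08] g jig [-0.0974  0.0017  0.0403] w 0.0007
190 [271, 269, 275, 274, 269, 271, 267, 275, 157, 145, 152, 156, 144, 150, 147, 155, 139, 150, 156, 146, 147, 156, 182, 196, 187, 187, 185, 189, 179, 183, 183, 210, 282, 280, 278, 281, 281, 277, 201, 96, 167, 502, 679, 554, 534, 536, 534, 533, 538, 535, 534, 609, 716, 713, 711, 706, 704, 705, 701, 700, 698, 701, 709, 703, 705, 703, 697, 695, 697, 699, 701, 697, 694, 690, 684, 685, 687, 688, 693, 699, 646, 536, 530, 537, 536]
220 [157, 154, 154, 156, 151, 141, 154, 153, 154, 164, 150, 144, 152, 156, 146, 157, 155, 152, 160, 152, 154, 146, 158, 147, 153, 146, 160, 155, 150, 152, 149, 160, 149, 152, 161, 146, 152, 151, 134, 104, 121, 322, 484, 490, 481, 480, 471, 474, 477, 480, 482, 480, 480, 475, 475, 473, 472, 469, 471, 468, 471, 471, 474, 472, 473, 473, 471, 471, 466, 470, 470, 468, 464, 467, 464, 463, 463, 465, 466, 470, 470, 472, 468, 475, 476]
240 [148, 155, 149, 166, 154, 154, 152, 151, 139, 156, 157, 153, 151, 143, 159, 157, 160, 151, 153, 151, 161, 150, 156, 1
[... 1083 characters left out ...]
457, 462, 458, 447, 442, 442, 446, 451, 455, 458, 455, 450, 446, 444, 451, 456, 455]
440 [152, 154, 150, 151, 150, 152, 146, 144, 151, 156, 161, 152, 157, 148, 155, 151, 163, 161, 153, 144, 165, 155, 155, 149, 160, 153, 149, 155, 156, 150, 149, 145, 154, 159, 159, 151, 145, 155, 135, 97, 118, 299, 465, 451, 441, 443, 434, 398, 392, 382, 365, 411, 451, 451, 450, 451, 452, 457, 452, 446, 453, 455, 457, 456, 453, 450, 455, 455, 456, 456, 455, 448, 444, 441, 444, 448, 450, 455, 455, 451, 446, 442, 451, 446, 449]
blank bottom [[318.5, 182.2]]
-0.07 [[174.7, 214.4], [462.4, 215.1]]
-0.06 [[176.1, 196.8], [461.0, 197.4]]
-0.055 [[176.8, 188.1], [460.3, 188.7]]
-0.05 [[177.5, 179.5], [459.6, 180.1]]
```

Call:
send_rows:
  xyz:
    - [0.0004,0,0.0002]
    - [0,0,0]
    - [0,0,0]
  rotation:
    - [0,0,0]
    - [0,0,0]
    - [0,0,0]
  jaw: [0,0,0]

```text
time_s: 18.4
tool_pos: [0.5176, 0.0138, 0.1886]
tool_rot: [-180.0, -25.0, -9.5]
force: [-3.7, 0.8, 3.0]
grip_width: 0.0002
grasp_force: 1.9
```

```bash
python3 - <<'E'
from h import *
rep()
s=env.get_obs()
c=env.read_camera("wrist");i=c["image"].astype(int).sum(2)
for x in(205,220,420,440):print(i[174:190,x].tolist())
def G(x,z,y=0.0017):return J0+ZJ.inv().apply([x,y,z])
# leaf_front positions, tip-down press: retreat then go above leaf front
for a in(.78,.6,.4,.2,.1,.045,0):print(a,"front jig x,z",round(70-186*np.cos(a)-2.5*np.sin(a),1),round(22+186*np.sin(a)+2.5*np.cos(a),1))
E
```

```text
t 18.4 rot [-179.96  -24.97   -9.45] Fjig [-3.7  0.2  3. ] M [0.13 1.18 0.03] g jig [-0.0969  0.0016  0.0403] w 0.0002
[153, 148, 149, 149, 142, 117, 115, 312, 482, 484, 470, 469, 464, 470, 470, 474]
[151, 152, 160, 142, 143, 127, 118, 324, 482, 486, 480, 477, 471, 473, 477, 479]
[160, 165, 147, 149, 151, 128, 120, 304, 469, 462, 449, 455, 451, 455, 457, 449]
[158, 153, 150, 152, 147, 124, 124, 296, 466, 449, 440, 444, 432, 397, 390, 375]
0.78 front jig x,z -64.0 154.6
0.6 front jig x,z -84.9 129.1
0.4 front jig x,z -102.3 96.7
0.2 front jig x,z -112.8 61.4
0.1 front jig x,z -115.3 43.1
0.045 front jig x,z -115.9 32.9
0 front jig x,z -116.0 24.5
```

By the image a gap of about 1 mm may remain: 3.1 rows lie between the blank's top edge and the bar, where flush would give 0.8. I'll ease up 1 mm and push on.

Call:
send_rows:
  xyz:
    - [0.0004,0,-0.0009]
    - [0.0009,0,0.0004]
    - [0.0005,0,0.0002]
    - [0,0,0]
    - [0,0,0]
  rotation:
    - [0,0,0]
    - [0,0,0]
    - [0,0,0]
    - [0,0,0]
    - [0,0,0]
  jaw: [0,0,0,0,0]

```text
time_s: 18.95
tool_pos: [0.5186, 0.0136, 0.1892]
tool_rot: [-180.0, -24.9, -9.4]
force: [-5.1, 2.0, 1.2]
grip_width: 0.0006
grasp_force: 2.5
```

```bash
python3 - <<'E'
from h import *
rep()
c=env.read_camera("wrist");i=c["image"].astype(int).sum(2)
for x in(205,220,420,440):print(i[174:192,x].tolist())
E
```

```text
t 18.95 rot [-179.98  -24.88   -9.44] Fjig [-5.3  1.1  1.2] M [0.23 1.53 0.03] g jig [-0.0961  0.0016  0.0408] w 0.0006
[145, 145, 153, 151, 156, 147, 135, 237, 412, 482, 469, 468, 462, 462, 467, 472, 473, 472]
[154, 146, 154, 159, 159, 131, 134, 242, 415, 485, 478, 469, 469, 466, 472, 474, 477, 475]
[145, 157, 152, 152, 154, 146, 138, 237, 381, 413, 420, 445, 449, 447, 452, 449, 449, 448]
[151, 151, 151, 156, 148, 152, 138, 231, 401, 454, 447, 445, 444, 448, 443, 439, 434, 437]
```

The dark strip is gone in all four columns, so the bar is flush along its length. Now I back off and go above the leaf's front.

```bash
python3 - <<'E'
from h import *
def G(x,z,y=0.0):return J0+ZJ.inv().apply([x,y,z])
plan([(tcp(G(-.15,.042,.0016),-9.5,25),Rt(-9.5,25),4),(tcp(G(-.15,.21),-9.5,0),Rt(-9.5,0),8),(tcp(G(-.066,.21),-9.5,0),Rt(-9.5,0),5)])
print(np.round(env.get_obs()["qpos"],1))
E
```

```text
17 max 0.023 0.055 end [ 0.616  -0.0037  0.3739]
[[-0.012, -0.0, -0.006], [-0.012, -0.0, -0.006], [-0.013, -0.0, -0.006], [-0.012, -0.0, -0.006], [0.018, 0.0, -0.017], [0.016, 0.0, -0.018], [0.016, 0.001, -0.019], [0.014, -0.0, -0.02], [0.014, -0.0, -0.02], [0.012, 0.0, -0.021], [0.011, 0.0, -0.022], [0.01, 0.0, -0.023], [0.017, 0.0, 0.0], [0.017, 0.0, 0.0], [0.016, 0.0, 0.0], [0.017, 0.0, 0.0], [0.017, 0.0, 0.0]]
[[-0.0, 0.001, 0.0], [-0.0, 0.0, 0.0], [-0.001, 0.001, 0.001], [0.0, 0.0, -0.0], [0.0, -0.055, -0.0], [0.0, -0.054, -0.0], [0.0, -0.055, -0.0], [0.0, -0.054, -0.0], [0.0, -0.055, -0.0], [0.0, -0.054, -0.0], [0.0, -0.055, -0.0], [0.0, -0.054, -0.0], [0.0, -0.0, -0.0], [0.0, -0.0, -0.0], [0.0, -0.0, -0.0], [0.0, -0.0, -0.0], [0.0, -0.0, -0.0]]
[  -3.5    8.6   -3.5  124.9   18.6   23.5 -121.9]
```

Call:
send_rows:
  xyz:
    - [-0.012,0,-0.006]
    - [-0.012,0,-0.006]
    - [-0.013,0,-0.006]
    - [-0.012,0,-0.006]
    - [0,0,0]
    - [0,0,0]
  rotation:
    - [0,0.001,0]
    - [0,0,0]
    - [0,0.001,0]
    - [0,0,0]
    - [0,0,0]
    - [0,0,0]
  jaw: [0,0,0,0,0,0]

```text
time_s: 19.6
tool_pos: [0.4653, 0.0227, 0.1912]
tool_rot: [-179.9, -25.2, -9.4]
force: [0.5, 0.2, -0.4]
grip_width: 0.0006
grasp_force: 0.0
```

```bash
python3 - <<'E'
from h import *
rep()
c=env.read_camera("wrist");i=c["image"].astype(int).sum(2);cv2.imwrite("pics/f.png",c["image"])
J=[*J0[:2],np.radians(-9.5)]
q=proj(c,place(J,[[-.05,.075,.012],[-.05,-.075,.012],[-.05,.0,.018],[-.05,.0,.02],[-.082,.0,.018],[-.05,.09,.018],[-.05,-.09,.018]]));print(q.round(1).tolist())
r=int(q[0,1])
print("rows from",r-12)
for x in np.linspace(q[0,0],q[1,0],9).astype(int):print(x,i[r-12:r+10,x].tolist())
rr=r+8;print(rr,[(x,int(i[rr,x])) for x in list(range(int(q[5,0])-8,int(q[5,0])+10,2))],[(x,int(i[rr,x])) for x in range(int(q[6,0])-10,int(q[6,0])+8,2)])
E
```

```text
t 19.6 rot [-179.92  -25.17   -9.43] Fjig [ 0.5  0.2 -0.4] M [ 0.07  0.68 -0.  ] g jig [-0.1494  0.0018  0.0432] w 0.0006
[[198.8, 102.2], [439.1, 102.8], [319.0, 97.5], [319.0, 95.8], [319.0, 147.9], [170.9, 97.7], [467.1, 98.4]]
rows from 90
198 [282, 274, 284, 287, 288, 244, 143, 334, 721, 748, 671, 617, 624, 717, 741, 740, 742, 742, 740, 736, 736, 733]
228 [170, 167, 178, 163, 167, 157, 128, 240, 525, 526, 513, 509, 505, 511, 513, 515, 517, 516, 514, 509, 512, 505]
258 [171, 169, 171, 165, 172, 163, 109, 226, 455, 401, 358, 357, 351, 350, 385, 402, 472, 516, 513, 506, 495, 554]
288 [111, 107, 110, 119, 115, 102, 97, 115, 90, 120, 107, 114, 106, 104, 107, 112, 119, 107, 107, 112, 113, 116]
318 [99, 104, 107, 106, 109, 107, 102, 109, 108, 115, 109, 108, 111, 111, 115, 119, 118, 108, 111, 114, 105, 121]
348 [96, 98, 104, 102, 102, 111, 102, 106, 104, 96, 104, 97, 99, 104, 99, 116, 103, 98, 109, 99, 112, 105]
378 [164, 176, 202, 218, 222, 164, 110, 246, 520, 502, 491, 489, 492, 486, 486, 484, 481, 493, 494, 485, 509, 611]
409 [175, 174, 175, 170, 171, 157, 125, 236, 496, 506, 494, 494, 495, 496, 497, 492, 491, 490, 488, 489, 488, 485]
439 [171, 168, 179, 176, 172, 164, 123, 197, 406, 457, 453, 447, 457, 462, 457, 466, 472, 472, 472, 476, 484, 493]
110 [(162, 597), (164, 594), (166, 589), (168, 733), (170, 725), (172, 724), (174, 723), (176, 726), (178, 727)] [(457, 488), (459, 487), (461, 489), (463, 483), (465, 566), (467, 589), (469, 588), (471, 587), (473, 588)]
```

The bar is flush after release: the blank's top edge is at row 95.6 and the bar's edge at row 97.5 at every column, as the flush model predicts. Now to the leaf.

Call:
send_rows:
  xyz:
    - [0.018,0.0,-0.017]
    - [0.016,0.0,-0.018]
    - [0.016,0.001,-0.019]
    - [0.014,0,-0.02]
    - [0.014,0,-0.02]
    - [0.012,0.0,-0.021]
    - [0.011,0.0,-0.022]
    - [0.01,0.0,-0.023]
    - [0.017,0.0,0.0]
    - [0.017,0.0,0.0]
    - [0.016,0.0,0.0]
    - [0.017,0.0,0.0]
    - [0.017,0.0,0.0]
    - [0,0,0]
    - [0,0,0]
    - [0,0,0]
  rotation:
    - [0,-0.055,0]
    - [0,-0.054,0]
    - [0,-0.055,0]
    - [0,-0.054,0]
    - [0,-0.055,0]
    - [0,-0.054,0]
    - [0,-0.055,0]
    - [0,-0.054,0]
    - [0,0,0]
    - [0,0,0]
    - [0,0,0]
    - [0,0,0]
    - [0,0,0]
    - [0,0,0]
    - [0,0,0]
    - [0,0,0]
  jaw: [0,0,0,0,0,0,0,0,0,0,0,0,0,0,0,0]

```text
time_s: 21.25
tool_pos: [0.6158, -0.0035, 0.3744]
tool_rot: [-180.0, -0.1, -9.4]
force: [0.3, -0.1, -0.8]
grip_width: 0.0003
grasp_force: 0.0
```

```bash
python3 - <<'E'
from h import *
rep();print(np.round(env.get_obs()["qpos"],1))
def tip(a,pre=0): # fingertip on leaf top at radius 186
    return J0+ZJ.inv().apply([(70-186*np.cos(a)-2.5*np.sin(a))/1e3,0,(22+186*np.sin(a)+2.5*np.cos(a))/1e3])
R=Rt(-9.5,0)
w=[(tip(a)+[0,0,.182],R,n) for a,n in((.80,2),(.7,2),(.6,2),(.5,2),(.4,2),(.3,2),(.2,2))]
plan(w)
E
```

```text
t 21.25 rot [-1.7996e+02 -7.0000e-02 -9.4200e+00] Fjig [ 0.4 -0.1 -0.8] M [0.02 0.14 0.05] g jig [-0.066   0.0007  0.2109] w 0.0003
[  -1.    15.1   -1.4   90.8    0.3   74.1 -101.8]
14 max 0.018 0.001 end [0.5693 0.0032 0.2434]
[[0.002, 0.0, 0.018], [0.003, 0.001, 0.017], [-0.006, -0.0, 0.007], [-0.007, -0.0, 0.007], [-0.005, -0.0, 0.007], [-0.006, -0.0, 0.007], [-0.005, -0.0, 0.008], [-0.004, -0.0, 0.008], [-0.004, -0.0, 0.008], [-0.004, -0.0, 0.009], [-0.003, -0.0, 0.009], [-0.003, -0.0, 0.008], [-0.002, -0.0, 0.009], [-0.003, -0.0, 0.009]]
[[-0.0, -0.001, 0.001], [-0.001, -0.0, 0.0], [0.0, -0.0, 0.0], [0.0, -0.0, 0.0], [0.0, -0.0, 0.0], [0.0, -0.0, 0.0], [0.0, -0.0, 0.0], [0.0, -0.0, 0.0], [0.0, -0.0, 0.0], [0.0, -0.0, 0.0], [0.0, -0.0, 0.0], [0.0, -0.0, 0.0], [0.0, -0.0, 0.0], [0.0, -0.0, 0.0]]
```

Call:
send_rows:
  xyz:
    - [0.005,0.0,0.015]
    - [0.004,0.0,0.015]
    - [-0.006,0,0.01]
    - [-0.007,0,0.009]
    - [-0.005,0,0.007]
    - [-0.006,0,0.007]
    - [-0.005,0,0.008]
    - [-0.004,0,0.008]
    - [0,0,0]
  rotation:
    - [0,0,0]
    - [0,0,0]
    - [0,0,0]
    - [0,0,0]
    - [0,0,0]
    - [0,0,0]
    - [0,0,0]
    - [0,0,0]
    - [0,0,0]
  jaw: [0,0,0,0,0,0,0,0,0]

```text
time_s: 22.15
tool_pos: [0.5916, 0.0005, 0.2941]
tool_rot: [-180.0, 0.1, -9.4]
force: [0.3, 0.6, 0.6]
grip_width: 0.0005
grasp_force: 0.0
```

```bash
python3 - <<'E'
from h import *
rep();p,R=now();t=ZJ.apply(p+R.apply([0,0,.182])-J0);print(t,"radius to hinge",np.hypot(t[0]-.07,t[2]-.022),"ang",np.arctan2(t[2]-.022,.07-t[0]))
c=env.read_camera("side");cv2.imwrite("pics/s2.png",c["image"])
J=[*J0[:2],np.radians(-9.5)]
E
```

```text
t 22.15 rot [-1.7998e+02  5.0000e-02 -9.4200e+00] Fjig [0.2 0.6 0.6] M [-0.05  0.18  0.02] g jig [-0.0909  0.0006  0.1306] w 0.0005
[-0.09094324  0.00056382  0.11210468] radius to hinge 0.18444939885732237 ang 0.5103770052249941
```

Call:
send_rows:
  xyz:
    - [-0.004,0,0.008]
    - [-0.004,0,0.009]
    - [-0.003,0,0.009]
    - [-0.003,0,0.008]
    - [-0.002,0,0.009]
    - [-0.003,0,0.009]
    - [-0.001,0,0.007]
    - [-0.001,0,0.007]
    - [0,0,0]
  rotation:
    - [0,0,0]
    - [0,0,0]
    - [0,0,0]
    - [0,0,0]
    - [0,0,0]
    - [0,0,0]
    - [0,0,0]
    - [0,0,0]
    - [0,0,0]
  jaw: [0,0,0,0,0,0,0,0,0]

```text
time_s: 23.1
tool_pos: [0.5716, 0.0038, 0.2283]
tool_rot: [-180.0, -0.0, -9.4]
force: [-0.2, -0.1, -1.3]
grip_width: 0.0005
grasp_force: 0.0
```

```bash
cat >> h.py <<'E'
def tipj():
    p,R=now();t=ZJ.apply(p+R.apply([0,0,.182])-J0);print("tip jig",t.round(4),"r",np.hypot(t[0]-.07,t[2]-.022).round(4),"ang",np.arctan2(t[2]-.022-.0025,.07-t[0]).round(3))
E
python3 -c "
from h import *
rep();tipj()"
```

```text
t 23.1 rot [-1.7998e+02 -1.0000e-02 -9.4300e+00] Fjig [-0.1 -0.1 -1.3] M [-0.04  0.16  0.01] g jig [-0.111   0.0006  0.0648] w 0.0005
tip jig [-0.111   0.0006  0.0463] r 0.1826 ang 0.12
```

```bash
python3 - <<'E'
from h import *
c=env.read_camera("side");i=c["image"];a=cv2.imread("pics/side0.png");cv2.imwrite("pics/s3.png",i)
for (x,y) in((319,158),(322,162),(330,170),(335,175),(345,180),(360,180)):print((x,y),a[y,x],i[y,x])
J=[*J0[:2],np.radians(-9.5)]
for al in(.78,.5,.3,.12,0):
    P=[[.07-r*np.cos(al),y,.022+r*np.sin(al)] for y in(.07,-.07) for r in(.19,.1)]
    q=proj(c,place(J,P));print(al,q.round().astype(int).tolist(),[i[int(v),int(u)].tolist() for u,v in q])
E
```

```text
(319, 158) [131 149 159] [132 143 147]
(322, 162) [144 154 160] [23 24 24]
(330, 170) [132 141 145] [33 34 35]
(335, 175) [36 38 40] [47 52 56]
(345, 180) [80 86 90] [51 55 58]
(360, 180) [46 50 53] [49 54 56]
0.78 [[324, 161], [346, 175], [347, 190], [370, 205]] [[26, 25, 26], [49, 53, 57], [82, 89, 92], [173, 186, 194]]
0.5 [[312, 177], [340, 184], [334, 208], [363, 213]] [[21, 21, 22], [50, 53, 56], [22, 23, 21], [175, 187, 195]]
0.3 [[307, 189], [337, 190], [329, 220], [360, 220]] [[40, 39, 37], [81, 81, 83], [137, 144, 152], [33, 64, 120]]
0.12 [[305, 200], [336, 195], [326, 232], [358, 226]] [[96, 101, 104], [67, 66, 67], [96, 102, 104], [173, 187, 193]]
0 [[305, 207], [335, 199], [325, 239], [358, 229]] [[78, 84, 87], [71, 70, 71], [29, 34, 34], [49, 60, 78]]
```

The leaf has followed to about 0.12 rad: grey pixels are at the predicted front corners (305,200) and (326,232). Now I press through the catches.

Call:
send_rows:
  xyz:
    - [-0.001,0,0.004]
    - [-0.001,0,0.004]
    - [0,0,0.004]
    - [0,0,0.004]
    - [0,0,0.004]
    - [0,0,0.003]
    - [0,0,0]
    - [0,0,0]
  rotation:
    - [0,0,0]
    - [0,0,0]
    - [0,0,0]
    - [0,0,0]
    - [0,0,0]
    - [0,0,0]
    - [0,0,0]
    - [0,0,0]
  jaw: [0,0,0,0,0,0,0,0]

```text
time_s: 23.95
tool_pos: [0.5706, 0.0041, 0.2093]
tool_rot: [-180.0, -0.1, -9.4]
force: [-6.9, -0.8, 18.7]
grip_width: 0.0006
grasp_force: 9.9
```

```bash
python3 -c "
from h import *
rep();tipj()"
```

```text
t 23.95 rot [-1.7995e+02 -1.5000e-01 -9.4300e+00] Fjig [-6.6 -1.9 18.7] M [-0.12  1.75 -0.01] g jig [-0.1116  0.0007  0.0458] w 0.0006
tip jig [-0.1116  0.0008  0.0273] r 0.1817 ang 0.015
```

Call:
send_rows:
  xyz:
    - [0.001,0,0.002]
    - [0,0,0]
    - [0,0,0]
  rotation:
    - [0,0,0]
    - [0,0,0]
    - [0,0,0]
  jaw: [0,0,0]

```text
time_s: 24.25
tool_pos: [0.5711, 0.004, 0.2092]
tool_rot: [-180.0, -0.0, -9.4]
force: [-13.4, 0.3, 34.5]
grip_width: 0.0005
grasp_force: 17.1
```

```bash
python3 -c "
from h import *
rep();tipj()"
```

```text
t 24.25 rot [-1.7997e+02 -2.0000e-02 -9.4400e+00] Fjig [-13.2  -2.   34.5] M [-0.07  3.46 -0.02] g jig [-0.1115  0.0007  0.0457] w 0.0005
tip jig [-0.1115  0.0007  0.0272] r 0.1816 ang 0.015
```

Call:
send_rows:
  xyz:
    - [0,0,-0.003]
    - [0,0,-0.005]
    - [0,0,-0.01]
    - [-0.005,0,-0.02]
    - [-0.01,0,-0.03]
    - [-0.01,0,-0.03]
    - [-0.01,0,-0.03]
    - [0,0,0]
    - [0,0,0]
    - [0,0,0]
  rotation:
    - [0,0,0]
    - [0,0,0]
    - [0,0,0]
    - [0,0,0]
    - [0,0,0]
    - [0,0,0]
    - [0,0,0]
    - [0,0,0]
    - [0,0,0]
    - [0,0,0]
  jaw: [0,0,0,0,0,0,0,0,0,0]

```text
time_s: 25.25
tool_pos: [0.5361, 0.0095, 0.3312]
tool_rot: [-180.0, 0.0, -9.4]
force: [0.1, 0.2, 0.2]
grip_width: 0.0003
grasp_force: 0.0
```

```bash
python3 - <<'E'
from h import *
rep();tipj()
J=[*J0[:2],np.radians(-9.5)]
c=env.read_camera("wrist");i=c["image"];cv2.imwrite("pics/w9.png",i);g=i.astype(int).sum(2)
for al in(0,.02,.05,.1,.15):
    # front top edge, corners; and left/right side edges
    P=[[.07-.2*np.cos(al)-.0025*np.sin(al),y,.022+.2*np.sin(al)+.0025] for y in(.08,0,-.08)]
    print(al,proj(c,place(J,P)).round(1).tolist())
q=proj(c,place(J,[[-.13,0,.0245],[-.105,.095,.012]]));
for x in(210,250,300,340,400,430):print(x,[int(v) for v in g[100:300:2,x]])
E
```

```text
t 25.25 rot [-1.7998e+02  1.0000e-02 -9.4400e+00] Fjig [0.1 0.3 0.2] M [-0.04  0.16  0.02] g jig [-0.147   0.0003  0.1677] w 0.0003
tip jig [-0.147   0.0003  0.1492] r 0.2515 ang 0.522
0 [[225.0, 175.5], [315.6, 175.6], [406.2, 175.9]]
0.02 [[223.8, 176.3], [315.6, 176.5], [407.4, 176.8]]
0.05 [[221.9, 177.5], [315.6, 177.6], [409.3, 177.9]]
0.1 [[218.5, 179.0], [315.6, 179.2], [412.7, 179.4]]
0.15 [[214.9, 180.0], [315.7, 180.2], [416.4, 180.5]]
210 [762, 755, 743, 744, 764, 761, 765, 712, 679, 637, 629, 631, 630, 639, 416, 447, 449, 449, 448, 408, 637, 638, 531, 203, 228, 218, 218, 212, 211, 215, 218, 211, 221, 217, 225, 221, 222, 215, 225, 218, 220, 224, 222, 208, 217, 219, 228, 217, 220, 220, 222, 223, 219, 225, 219, 219, 221, 223, 218, 220, 218, 225, 225, 197, 135, 131, 136, 146, 136, 134, 131, 134, 131, 148, 142, 133, 198, 240, 191, 231, 269, 265, 264, 266, 270, 269, 273, 162, 162, 165, 161, 158, 160, 159, 162, 174, 161, 163, 159, 165]
250 [666, 663, 665, 663, 661, 662, 660, 662, 661, 658, 661, 660, 658, 658, 650, 673, 675, 664, 660, 654, 643, 645, 571, 649, 642, 644, 644, 642,
[... 1672 characters left out ...]
 134, 123, 142, 132, 131, 140, 137, 135, 130, 133, 130, 137, 133, 133, 133, 196, 239, 236, 241, 266, 264, 262, 263, 266, 260, 264, 267, 264, 161, 164, 157, 164, 163, 160, 167, 162, 163, 165, 162]
430 [611, 612, 612, 615, 614, 614, 616, 602, 619, 620, 620, 615, 603, 579, 586, 583, 582, 578, 569, 568, 599, 469, 235, 205, 217, 217, 210, 212, 215, 213, 213, 209, 214, 134, 140, 137, 132, 141, 130, 135, 134, 139, 137, 131, 142, 134, 138, 136, 129, 129, 131, 134, 132, 131, 131, 126, 136, 131, 173, 185, 129, 139, 134, 135, 138, 134, 130, 139, 135, 134, 137, 139, 133, 138, 131, 130, 210, 233, 153, 232, 269, 263, 260, 258, 265, 262, 262, 264, 260, 263, 261, 262, 261, 263, 260, 262, 262, 263, 259, 260]
```

```bash
python3 - <<'E'
from h import *
g=cv2.imread("pics/w9.png").astype(int).sum(2)
for r in(155,160,165,172):print(r,[(x,int(g[r,x])) for x in range(214,236)],[(x,int(g[r,x])) for x in range(396,420)])
for x in (240,316,390):print(g[162:182,x].tolist())
E
```

```text
155 [(214, 217), (215, 218), (216, 228), (217, 217), (218, 221), (219, 220), (220, 215), (221, 206), (222, 319), (223, 560), (224, 663), (225, 648), (226, 642), (227, 644), (228, 643), (229, 642), (230, 643), (231, 646), (232, 643), (233, 641), (234, 644), (235, 644)] [(396, 624), (397, 623), (398, 625), (399, 624), (400, 624), (401, 624), (402, 623), (403, 622), (404, 623), (405, 630), (406, 630), (407, 477), (408, 245), (409, 195), (410, 210), (411, 215), (412, 211), (413, 208), (414, 213), (415, 213), (416, 216), (417, 214), (418, 218), (419, 214)]
160 [(214, 213), (215, 219), (216, 217), (217, 224), (218, 220), (219, 219), (220, 213), (221, 204), (222, 241), (223, 459), (224, 660), (225, 650), (226, 638), (227, 641), (228, 638), (229, 640), (230, 640), (231, 640), (232, 639), (233, 637), (234, 640), (235, 640)] [(396, 621), (397, 620), (398, 621), (399, 620), (400, 621), (401, 621), (402, 622), (403, 621), (404, 621), (405, 630), (406, 622), (407, 466), (408, 223), (409, 193), (410, 210), (411, 210), (412, 210), (413, 208), (414, 210), (415, 213), (416, 207), (417, 211), (418, 21
[... 734 characters left out ...]
 (227, 615), (228, 421), (229, 382), (230, 399), (231, 405), (232, 402), (233, 402), (234, 400), (235, 402)] [(396, 583), (397, 588), (398, 586), (399, 585), (400, 579), (401, 505), (402, 526), (403, 608), (404, 630), (405, 627), (406, 461), (407, 173), (408, 109), (409, 128), (410, 137), (411, 136), (412, 138), (413, 129), (414, 133), (415, 139), (416, 133), (417, 132), (418, 142), (419, 143)]
[639, 637, 637, 638, 640, 648, 604, 410, 392, 402, 406, 406, 414, 346, 166, 127, 128, 136, 143, 138]
[329, 310, 327, 410, 516, 468, 308, 343, 409, 408, 403, 407, 402, 341, 151, 133, 140, 141, 150, 137]
[621, 619, 620, 617, 618, 620, 619, 617, 616, 620, 622, 587, 415, 334, 144, 129, 144, 141, 139, 141]
```

```bash
python3 -c "
from cell import env
print(env.sign_off())"
```

```text
the job is handed in; nothing more can be done
None
```

I handed the job in at about 25 s of the 51 s allowed: by the wrist camera the straightedge sat flush along the blank before the leaf closed, and the leaf then stayed near 0.01 rad (past the snap point) with the arm clear; I didn't re-measure the straightedge under the shut leaf or view the final scene.

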